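# Load a square filter into the hinged filter gate

## Task

Load the filter into the filter gate: swing the gate's frame open by its bail handle, back to its stop, then take the thin square filter plate by its edges and lower it in the grip (do not drop it) into the square pocket until it lies flat and square on the pocket floor. Let go of it and fold the frame fully shut over it, leaving the glass dish and the timer where they are.

Things in the scene. Friction and masses are not known exactly. Their poses are not given: they have to be found in the camera images.
- filter: the filter: a thin square black holder, 60 x 60 mm and 6 mm thick (7 mm at the window's ring), with a round window in the middle, about 50 g, lying flat on the bench. Origin: centre of its underside; z is up, x and y run along its edges. All four ways round are the same to the pocket.
- gate: the filter gate: a grey and aluminium block bolted to the bench, 122 x 130 mm, rim 36.5 mm above the bench. Origin: on the bench under the pocket's centre; x points from the handle's side to the hinge, y along the hinge. Beside the pocket, at +y and -y, a finger bay 42 mm wide (x), open outward, cuts down to 16 mm above the bench: the plate goes in held by its two y edges.
- pocket (a point): centre of the pocket's floor, 30 mm above the bench. The pocket is 62.5 mm square, its sides along the gate's x and y, 6.5 mm deep; the top 3 mm of its walls are bevelled at 45 degrees as a lead-in.
- hinge (a point): middle of the frame's hinge axis: 50 mm from the pocket's centre in the gate's +x, 40 mm above the bench. The axis runs along the gate's y.
- frame (a joint): angle of the frame (rad): 0 = shut, lying level over the pocket (underside 37.5 mm above the bench); grows as the handle is swung up and over toward the hinge; 2.0 = stop, leaning back past upright. A stiff hinge: the frame stays where it is left; 1 to 1.5 N at the handle moves it. The frame is a plate 78 mm wide (y) that reaches 90 mm from the hinge.
- petri: a round glass dish, 61 mm in diameter, 14 mm high; a bystander. Origin: centre of its underside.
- timer: a kitchen-style lab timer, 62 x 62 x 18 mm; a bystander. Origin: centre of its underside.
- handle (a point): middle of the grip bar of the frame's bail handle: a U of 7 mm rod, 60 mm wide, whose bar carries a black sleeve, 12 mm thick and 44 mm long, parallel to the hinge axis and 140 mm from it, 44 mm clear of the frame's edge. Shut: 41 mm above the bench, 90 mm from the pocket's centre in the gate's -x. Pinched across the bar from above, it turns in the grip as the frame swings.

How it is judged (in metres and radians):
On the way, in this order (a step that is already met when the one before it is completed fails the run):
1. the frame is swung open, back to its stop or nearly (beyond 1.75 rad) (value of joint frame above 1.75 rad), for 0.2 s.
2. with the frame open, the filter is lowered by the gripper to within 4 mm of the pocket's floor (value of joint frame above 1.2 rad and horizontal distance between filter and pocket below 0.006 m and z of filter in the frame of pocket below 0.004 m and contact force between the fingers and filter above 0.3 N), for 0.04 s.
3. the filter lies flat and square in the pocket, let go, the frame still open (value of joint frame above 1 rad and horizontal distance between filter and pocket below 0.003 m and z of filter in the frame of pocket below 0.0015 m and angle between filter's own z axis and vertical below 0.03 rad and contact force between the fingers and filter below 0.1 N), for 0.2 s.
At the end, for the whole second after the job is handed in: The filter lies at rest in the pocket: centred within 3 mm, its underside within 1.5 mm of the pocket's floor, level within 0.03 rad and square to the pocket within 0.06 rad; the frame is shut over it (below 0.04 rad) (value of joint frame below 0.04 rad and horizontal distance between filter and pocket below 0.003 m and z of filter in the frame of pocket below 0.0015 m and angle between filter's own z axis and vertical below 0.03 rad and (angle between the x axis of filter and the x axis of gate, either way round below 0.06 rad or angle between the x axis of filter and the y axis of gate, either way round below 0.06 rad) and linear speed of filter below 0.01 m/s); the robot touches nothing.
It fails at once if the glass dish is moved more than 25 mm (distance of petri from where it was at the start of the episode above 0.025 m).
It fails at once if the timer is moved more than 25 mm (distance of timer from where it was at the start of the episode above 0.025 m).
It also fails if it takes over 72 s, if anything falls off the work surface, if the arm or the gripper's body presses on something with over 40 N, if the wrist force passes 120 N, or if a joint passes its speed limit or range.

## Robot

A 6-joint arm with a two-finger parallel gripper is mounted at the origin on a cart in front of the work surface, level with it; the furniture and walls round the work are solid. World frame = base frame: x ahead of the robot, y to its left, z up, the work surface at z = 0. Lengths are in mm, angles in rad, forces in N, time in s.
With the tool pointing down it reaches from about 350 to 975 mm from the base axis. Payload 7.1 kg.
Tool frame: the origin (TCP) lies at the very end of the fingers, on their centre line; the grasp point (between the pads) lies 19 mm behind it (ctrl.grip_depth is the distance from the TCP to the grasp point, in mm); x points along the fingers, z is the direction in which the jaws open and shut, and the axes are right-handed (so a half turn about x gives the same grasp; the last joint's range is limited). The gripper opens to 88 mm and grips with 3 to 60 N. Pads are 20 mm wide; open, the fingers measure 115 mm over their backs; the gripper's body (75 mm by 178 mm) begins 61 mm behind the grasp point.
Start: joints at [-1.17, 0.423, 1.63, -0, 1.089, -0.019], TCP at [254.751, -570.707, 222.675] pointing down, gripper open.
Joint ranges: [-3, 3], [-0.9, 2.11], [0.09, 2.58], [-1.31, 4.45], [0.11, 2.69], [-2.54, 2.54]. Speed limits (rad/s): [2.39, 2.39, 3.01, 3.14, 3.14, 3.14].

## Interface

Orientations are given as a rotation vector (axis times angle).
In Python, from workcell import ctrl gives the robot as it stands. The module is installed in compiled form; this text tells all that it offers.
- The arm moves only by the tool send_rows, never from a script. Its argument "rows" is a list of rows, each a list of 4 numbers: the shift along the tool's x, y, z in mm, then the turn about the tool's x in rad. In form: [[x, y, z, turn], ...]. A call has 1 to 10 rows; each row shifts and turns the pose as measured when the row begins, along the tool's axes as they then stand; what a row does not reach is not made up. A row lasts 1/12 s, in which the tool goes at most 41.7 mm and 7.16 degrees, less where a joint would pass 70% of its speed; a pose out of reach is approached as far as the arm can. A call with a gripper value outside its range is refused whole. "fingers" is the opening, from 0 (shut) to 1 (fully open), set as the call begins (left out, the last holds). The fingers move at their own pace and stop on an object; the grip force is fixed at half the most. Time passes only in rows, so rows that do not move let the fingers close. It gives the time, the measured TCP pose, the force and the opening at its end, in the units of the state.
- ctrl.get_obs(): the state, without advancing time (a new reading comes with each control period).
- ctrl.get_image(name): name is "scene" or "top" or "wrist"; returns a dict with "img" (384x512x3 uint8, red, green, blue), "depth" (384x512 float32, mm along the optical axis (not along the pixel's ray), 0 where there is no reading), "mtx" (3x3 intrinsics, pixels), "world_from_camera" (4x4, takes a point from camera to world coordinates). Camera axes: x right, y down, z forward; pixel columns grow to the right and rows downward; lengths in mm; the calibration is good to about 2 mm. A picture is of the moment at which its call begins.
- ctrl.close_job(): hands the job in, once; it reports no verdict.
The state is a dict: "t": time; "qpos": joint angles; "qvel": joint speeds; "joint_torque": joint torques, N m; "ee_pos": TCP position; "orientation": TCP orientation; "ft_force": force on the tool from outside, world axes, zero at the start; "moment": the same for the moment, N m; "width": finger opening in mm.
Only numpy, scipy, OpenCV 4.12 (cv2) and the standard library are available. Lean on these libraries where they do the work, as an engineer would, in place of code of your own. Each camera call takes 0.05 s, during which the arm holds its last target.

## Working session

There is one attempt and no reset: what is moved stays moved. The work goes in short steps, Python scripts to look and compute and a tool call to move; the robot and the scene stay as the last step left them, time stands still between calls to the robot, and variables do not carry over. Pictures are saved under pics/ and viewed, and the job is handed in when it is done.

Besides the shell and the picture viewer there is one more tool, called after ">>>" as name(argument=value, ...) on one line, values as JSON. send_rows: Moves the arm, as the interface text tells. Its arguments: {"type":"object","properties":{"rows":{"type":"array"},"fingers":{"type":"number"}},"required":["rows"]}

```bash
mkdir -p pics; python3 - <<'E'
from workcell import ctrl
import cv2,numpy as np
o=ctrl.get_obs(); print(o)
for n in ("scene","top","wrist"):
    d=ctrl.get_image(n); cv2.imwrite(f"pics/{n}0.png",cv2.cvtColor(d["img"],cv2.COLOR_RGB2BGR)); np.savez(f"pics/{n}0.npz",**d)
    print(n,d["mtx"].tolist(),d["world_from_camera"].round(3).tolist())
E
```

```text
{'t': 0.0, 'qpos': array([-1.16998143e+00,  4.23818167e-01,  1.63067337e+00, -1.71596582e-05,
        1.08857971e+00, -1.89875224e-02]), 'qvel': array([-0.00056527, -0.00186418, -0.00124679, -0.00120574,  0.00044967,
        0.00157457]), 'joint_torque': array([-3.21662083e-04, -5.44632518e+01, -2.73666608e+01,  6.43202942e-02,
        2.27505318e-02, -1.04432927e-04]), 'ee_pos': array([ 254.55258595, -570.2206793 ,  221.92237863]), 'orientation': array([ 0.89548141,  1.38030781, -0.89414056]), 'ft_force': array([ 0.51994993,  0.00587933, -0.49544422]), 'moment': array([ 0.04413683, -0.09060252,  0.05308691]), 'width': 87.66479401993973}
scene [[466.34068148740715, 0.0, 247.63823850986776], [0.0, 466.34068148740715, 190.7931336288805], [0.0, 0.0, 1.0]] [[-0.855, -0.301, 0.423, 79.852], [-0.519, 0.489, -0.701, 975.89], [0.004, -0.819, -0.574, 679.246], [0.0, 0.0, 0.0, 1.0]]
top [[347.06808958206403, 0.0, 256.89756823194864], [0.0, 347.06808958206403, 196.11732533521612], [0.0, 0.0, 1.0]] [[0.014, -0.999, 0.035, 503.866], [-1.0, -0.015, -0.012, 205.266], [0.013, -0.035, -0.999, 923.871], [0.0, 0.0, 0.0, 1.0]]
wrist [[328.23744187317544, 0.0, 260.6222030960363], [0.0, 328.23744187317544, 187.71468532769484], [0.0, 0.0, 1.0]] [[0.408, -0.872, -0.27, 328.793], [-0.913, -0.39, -0.119, -537.555], [-0.001, 0.295, -0.955, 385.256], [0.0, 0.0, 0.0, 1.0]]
```

View pics/scene0.png

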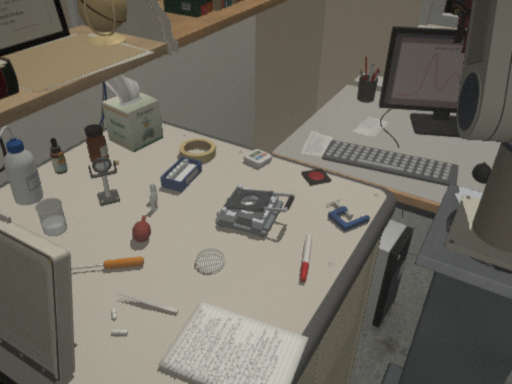

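View pics/top0.png

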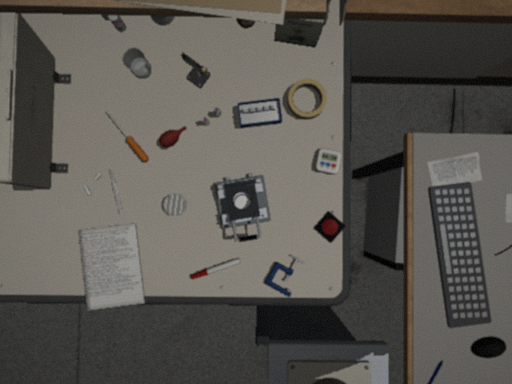

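```bash
python3 - <<'E'
import cv2
i=cv2.imread("pics/top0.png")
c=i[165:255,200:360]; cv2.imwrite("pics/top0c.png",cv2.resize(c,None,fx=5,fy=5,interpolation=cv2.INTER_CUBIC))
i=cv2.imread("pics/scene0.png")
c=i[150:250,200:345]; cv2.imwrite("pics/scene0c.png",cv2.resize(c,None,fx=5,fy=5,interpolation=cv2.INTER_CUBIC))
E
```

```text
(no output)
```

View pics/top0c.png

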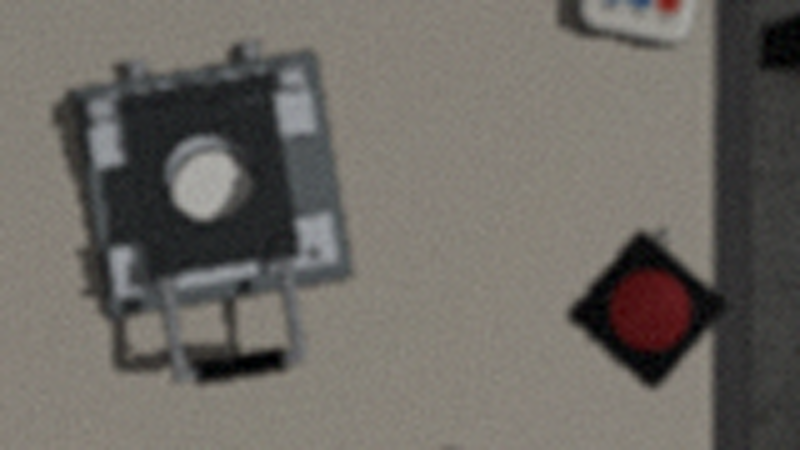

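View pics/scene0c.png

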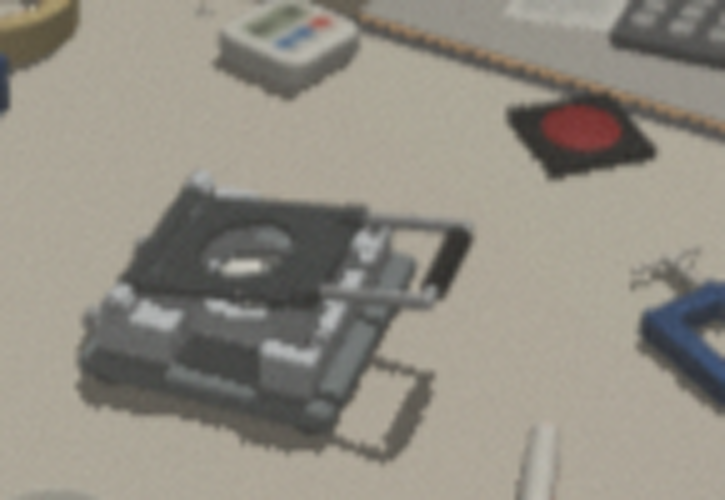

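View pics/wrist0.png

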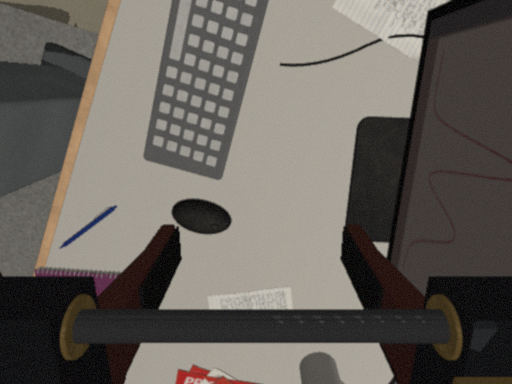

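```bash
cat > h.py <<'E'
import numpy as np
def px2w(d,u,v,z):
    K=d["mtx"];T=d["world_from_camera"]
    r=T[:3,:3]@np.linalg.solve(K,[u,v,1]); o=T[:3,3]
    return o+r*(z-o[2])/r[2]
def dep(d,u,v):
    K=d["mtx"];T=d["world_from_camera"];z=d["depth"][int(round(v)),int(round(u))]
    return T[:3,:3]@(np.linalg.solve(K,[u,v,1])*z)+T[:3,3]
E
python3 - <<'E'
from h import *
np.set_printoptions(precision=1,suppress=True)
t=dict(np.load("pics/top0.npz"));s=dict(np.load("pics/scene0.npz"))
f=lambda d,pts,z,o,k:[px2w(d,o[0]+(x+.5)/k-.5,o[1]+(y+.5)/k-.5,z) for x,y in pts]
P=np.array(f(t,[(570,313),(643,232),(725,303),(653,387)],6,(200,165),5));print("filter top",P,P.mean(0),[np.linalg.norm(P[i]-P[i-1]) for i in range(4)])
P=np.array(f(t,[(72,95),(315,52),(350,275),(112,312)],20,(200,165),5));print("gate",P,P.mean(0),[np.linalg.norm(P[i]-P[i-1]) for i in range(4)])
P=np.array(f(t,[(190,370),(285,358)],43,(200,165),5));print("handle",P,P.mean(0))
P=np.array(f(s,[(440,290),(465,232)],45,(200,150),5));print("handle scene",P,P.mean(0))
P=np.array(f(s,[(508,110),(605,92),(655,155),(555,177)],6,(200,150),5));print("filter scene",P,P.mean(0))
print("depth f",dep(t,329,226),dep(t,242,185),"frame",dep(t,228,190), "handle",dep(t,247,238))
E
```

```text
filter top [[456.3  42.7   6. ]
 [499.7   4.3   6. ]
 [462.7 -39.5   6. ]
 [417.9  -1.6   6. ]] [459.2   1.5   6. ] [np.float64(58.60484390627922), np.float64(57.90522820753129), np.float64(57.296846594045675), np.float64(58.69336260460236)]
gate [[566.8 306.2  20. ]
 [591.3 179.9  20. ]
 [475.2 160.1  20. ]
 [454.3 283.4  20. ]] [521.9 232.4  20. ] [np.float64(114.77735837188173), np.float64(128.67109808911977), np.float64(117.71805142997479), np.float64(125.06696717645393)]
handle [[426.9 241.5  43. ]
 [433.6 193.6  43. ]] [430.2 217.5  43. ]
handle scene [[436.1 211.4  45. ]
 [446.8 165.3  45. ]] [441.4 188.3  45. ]
filter scene [[500.2   3.3   6. ]
 [463.4 -40.5   6. ]
 [416.2   2.3   6. ]
 [451.8  48.1   6. ]] [457.9   3.3   6. ]
depth f [460.1   2.3   7.8] [562.8 232.5  42.1] frame [549.2 267.5  48.3] handle [431.  217.4  69.3]
```

```bash
python3 - <<'E'
from h import *
np.set_printoptions(precision=1,suppress=True)
t=dict(np.load("pics/top0.npz"));s=dict(np.load("pics/scene0.npz"))
g=lambda d,x,y,z,o,k:px2w(d,o[0]+(x+.5)/k-.5,o[1]+(y+.5)/k-.5,z)
for z in (55,60,65,70):
  print(z,"top",g(t,192,371,z,(200,165),5)[:2],g(t,286,357,z,(200,165),5)[:2],"scene",g(s,437,290,z,(200,150),5)[:2],g(s,462,232,z,(200,150),5)[:2])
# depth along handle
for u,v in [(239,238.5),(243,238),(247,237.5),(251,237),(255,236.5),(256,228),(235,230)]: print("h",dep(t,u,v))
for u,v in [(228,190),(230,200),(233,210),(235,216),(250,185),(253,200),(255,210),(255,214),(245,186)]: print("fr",u,v,dep(t,u,v))
for u,v in [(218,182),(262,182),(266,206),(222,218)]: print("blk",dep(t,u,v))
for u,v in [(287,206),(290,200),(272,197)]: print("scene",dep(s,u,v))
E
```

```text
55 top [427.5 240. ] [435.  193.2] scene [431.6 224.1] [442.1 178.8]
60 top [427.9 239.8] [435.4 193.3] scene [428.8 230.1] [439.2 185.2]
65 top [428.3 239.6] [435.8 193.4] scene [426.  236.1] [436.3 191.6]
70 top [428.8 239.4] [436.2 193.4] scene [423.2 242.2] [433.4 198. ]
h [429.5 236.9  70. ]
h [430.9 227.2  70.1]
h [432.2 217.4  69.4]
h [433.7 207.6  70.8]
h [434.8 197.8  68.4]
h [451.9 194.9   2.2]
h [449.7 247.4  62.5]
fr 228 190 [549.2 267.5  48.3]
fr 230 200 [523.9 261.7  53. ]
fr 233 210 [499.  253.7  54. ]
fr 235 216 [484.2 248.2  58.6]
fr 250 185 [563.  212.2  44.2]
fr 253 200 [524.9 204.   48.8]
fr 255 210 [499.8 198.6  53. ]
fr 255 214 [489.8 198.5  57.9]
fr 245 186 [560.1 224.8  46.1]
blk [571.4 296.2  16.4]
blk [573.1 181.1  18.1]
blk [510.5 169.8  18.6]
blk [478.1 282.3  37.1]
scene [425.2 238.3  71.1]
scene [429.9 214.8  70.8]
scene [489.3 187.1  39.4]
```

```bash
python3 - <<'E'
from workcell import ctrl
import numpy as np
from scipy.spatial.transform import Rotation as R
np.set_printoptions(precision=3,suppress=True)
o=ctrl.get_obs(); r=R.from_rotvec(o["orientation"]).as_matrix(); print(r)
s=np.load("pics/wrist0.npz"); T=s["world_from_camera"]
print(r.T@(T[:3,3]-o["ee_pos"]), r.T@T[:3,:3], ctrl.grip_depth)
E
```

```text
[[-0.     0.913  0.408]
 [ 0.001  0.408 -0.913]
 [-1.     0.    -0.001]]
[-163.189   81.131    0.13 ] [[ 0.    -0.295  0.955]
 [-0.    -0.955 -0.295]
 [ 1.     0.    -0.   ]] 18.700000000000003
```

>>> send_rows(rows=[[0,24,-32,0],[0,24,-32,0],[0,24,-32,0],[0,24,-32,0],[0,24,-32,0],[0,24,-32,0],[0,24,-32,0],[0,24,-32,0],[0,24,-32,0],[0,24,-32,0]])

```text
t: 0.98
ee_pos: [343.4, -171.9, 219.0]
orientation: [0.903, 1.375, -0.905]
ft_force: [0.4, -0.4, -0.4]
width: 88.3
```

>>> send_rows(rows=[[0,24,-32,0],[0,24,-32,0],[0,24,-32,0],[0,24,-32,0],[0,24,-32,0],[0,24,-32,0],[0,24,-32,0],[0,24,-32,0],[0,24,-32,0],[0,24,-32,0]])

```text
t: 1.82
ee_pos: [434.9, 235.0, 220.0]
orientation: [0.904, 1.371, -0.902]
ft_force: [0.2, -0.4, -1.0]
width: 88.1
```

>>> send_rows(rows=[[0,0,0,-0.12],[0,0,0,-0.12],[0,0,0,-0.12],[0,0,0,-0.12],[0,0,0,-0.12],[0,0,0,-0.12],[0,0,0,-0.12],[0,0,0,-0.12],[0,0,0,-0.12],[0,0,0,-0.12]])

```text
t: 2.65
ee_pos: [434.8, 245.3, 218.0]
orientation: [-0.066, 1.567, 0.065]
ft_force: [0.1, 0.1, -0.1]
width: 87.9
```

```bash
cat >> h.py <<'E'
from scipy.spatial.transform import Rotation as R
np.set_printoptions(precision=3,suppress=True)
def snap(name,tag):
    from workcell import ctrl
    import cv2
    d=ctrl.get_image(name); cv2.imwrite(f"pics/{tag}.png",cv2.cvtColor(d["img"],cv2.COLOR_RGB2BGR)); np.savez(f"pics/{tag}.npz",**d); return d
def pose():
    from workcell import ctrl
    o=ctrl.get_obs(); M=R.from_rotvec(o["orientation"]).as_matrix()
    print("t",round(o["t"],2),"tcp",o["ee_pos"].round(1),"theta_y deg",np.degrees(np.arctan2(M[1,1],M[0,1])).round(2),"tilt",M[2,0].round(4),"w",round(o["width"],1),"F",o["ft_force"].round(1),"q",o["qpos"].round(2))
    return o,M
def delta(target,theta=None):
    o,M=pose(); print("tool shift",(M.T@(np.array(target)-o["ee_pos"])).round(1), "turn", None if theta is None else (-(np.radians(theta)-np.arctan2(M[1,1],M[0,1]))).round(3))
E
python3 -c "
from h import *
pose(); snap('wrist','w1')"
```

```text
t 2.65 tcp [434.8 245.3 218. ] theta_y deg 94.81 tilt -1.0 w 87.9 F [ 0.1  0.1 -0.1] q [ 0.49  0.24  1.91 -0.    0.99  0.41]
```

View pics/w1.png

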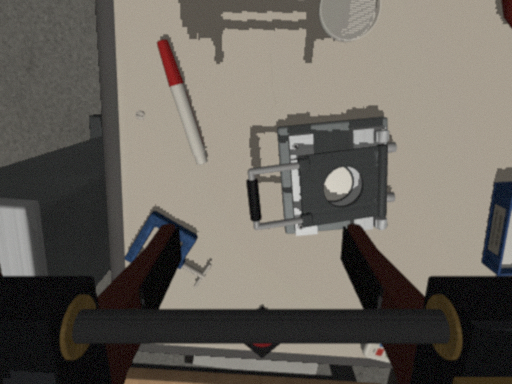

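```bash
python3 - <<'E'
import cv2
i=cv2.imread("pics/w1.png")
c=i[105:245,235:405]; cv2.imwrite("pics/w1c.png",cv2.resize(c,None,fx=4,fy=4,interpolation=cv2.INTER_CUBIC))
E
```

```text
(no output)
```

View pics/w1c.png

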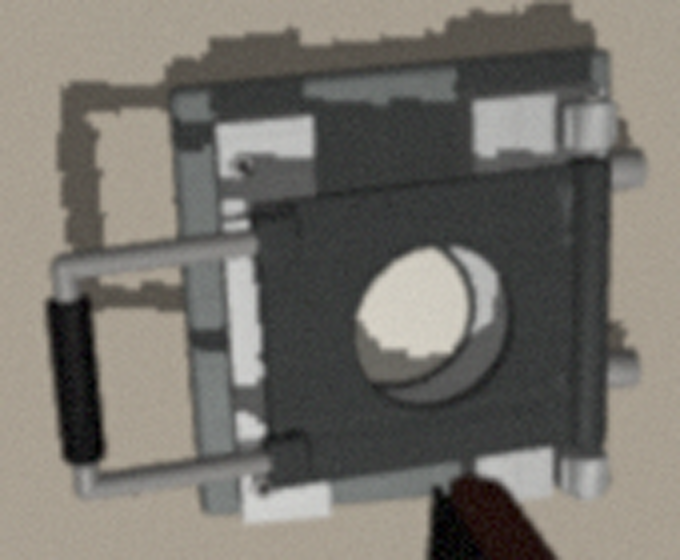

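```bash
python3 - <<'E'
from h import *
d=dict(np.load("pics/w1.npz"))
g=lambda x,y,z:px2w(d,235+(x+.5)/4-.5,105+(y+.5)/4-.5,z)
q=lambda x,y:dep(d,235+(x+.5)/4-.5,105+(y+.5)/4-.5)
print("sleeve",[q(75,330),q(76,380),q(80,440)])
a,b=g(69,300,66),g(82,461,66); print(a,b,(a+b)/2,np.degrees(np.arctan2(-(a-b)[0],(a-b)[1])))
print("lug depth",q(592,128),q(585,475),q(588,300))
a,b=g(590,125,44),g(585,475,44); print("hinge",a,b,(a+b)/2,np.degrees(np.arctan2(-(a-b)[0],(a-b)[1])))
for p in [(190,300),(195,110),(380,85),(260,150),(515,125),(290,500),(510,470)]: print(p,q(*p))
a,b=g(172,92,16),g(205,512,16); print("left edge",a,b,np.degrees(np.arctan2(-(a-b)[0],(a-b)[1])), np.linalg.norm(a-b))
c=g(605,52,16);print("top edge",c,np.degrees(np.arctan2((c-a)[1],(c-a)[0])),np.linalg.norm(c-a))
E
```

```text
sleeve [array([429.016, 230.694,  71.32 ]), array([430.279, 217.521,  70.865]), array([432.553, 201.228,  70.129])]
[426.95  236.733  66.   ] [433.598 193.782  66.   ] [430.274 215.258  66.   ] 8.79892957075833
lug depth [556.133 287.71   46.916] [572.566 193.211  47.29 ] [563.978 242.65   46.679]
hinge [556.596 288.089  44.   ] [573.998 191.899  44.   ] [565.297 239.994  44.   ] 10.254567328950293
(190, 300) [461.787 225.316  15.617]
(195, 110) [457.457 279.945  16.48 ]
(380, 85) [507.344 291.029  16.909]
(260, 150) [473.813 273.664  37.658]
(515, 125) [539.527 285.715  37.496]
(290, 500) [494.328 174.628  37.304]
(510, 470) [555.343 189.039  37.427]
left edge [450.665 284.264  16.   ] [473.206 159.146  16.   ] 10.212715244715065 127.13180720792539
top edge [567.581 304.924  16.   ] 10.021456228740446 118.72742544352758
```

```bash
python3 -c "
from h import *
delta([430,215.5,100],100.1)"
```

```text
t 2.7 tcp [434.8 245.3 217.9] theta_y deg 95.25 tilt -1.0 w 87.6 F [-0.3 -0.  -0. ] q [ 0.49  0.24  1.91 -0.    0.99  0.4 ]
tool shift [117.9 -29.1  -7.7] turn -0.085
```

>>> send_rows(rows=[[0,0,0,-0.085],[25,-15,-4,0],[25,-14,-4,0],[30,0,0,0],[30,0,0,0],[6,0,0,0],[0,0,0,0]], fingers=0.4)

```text
t: 3.28
ee_pos: [434.5, 215.4, 100.1]
orientation: [-0.127, 1.559, 0.129]
ft_force: [-0.7, 0.5, -0.4]
width: 44.5
```

```bash
python3 -c "
from h import *
snap('wrist','w2');delta([430,215.5,46],100.1)"
```

```text
t 3.33 tcp [434.5 215.5 100.7] theta_y deg 99.38 tilt -1.0 w 40.6 F [ 0.1  0.6 -0.7] q [ 0.44  0.41  2.02 -0.    0.7   0.27]
tool shift [54.7  0.6 -4.9] turn -0.013
```

View pics/w2.png

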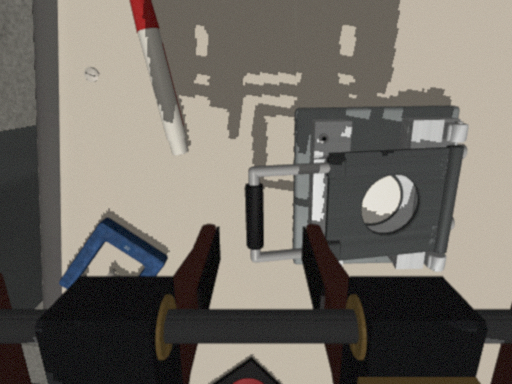

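>>> send_rows(rows=[[0,0,-5,-0.013],[20,0,0,0],[20,0,0,0],[14,0,0,0],[0,0,0,0]])

```text
t: 3.75
ee_pos: [434.9, 218.3, 53.2]
orientation: [-0.133, 1.544, 0.144]
ft_force: [-0.2, -0.8, 0.5]
width: 35.5
```

```bash
python3 -c "
from h import *
snap('wrist','w3');delta([430,215.5,46],100.1)"
```

```text
t 3.8 tcp [435.4 218.6  54.2] theta_y deg 100.16 tilt -0.9997 w 35.1 F [-0.4 -0.1 -0.2] q [ 0.44  0.5   2.04 -0.    0.58  0.27]
tool shift [ 8.  -2.1 -6.1] turn 0.001
```

View pics/w3.png

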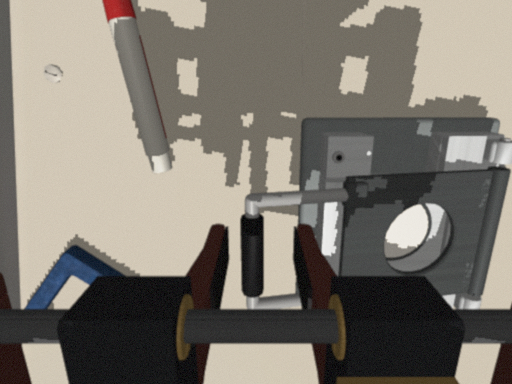

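>>> send_rows(rows=[[8,-2,-6,0],[1,0,-1,0]])

```text
t: 3.97
ee_pos: [430.5, 216.3, 47.4]
orientation: [-0.132, 1.539, 0.146]
ft_force: [-0.4, 0.0, -0.5]
width: 35.0
```

```bash
python3 -c "
from h import *
delta([430,215.5,46],100.1)"
```

```text
t 3.97 tcp [430.5 216.3  47.4] theta_y deg 100.19 tilt -0.9996 w 35.0 F [-0.4  0.  -0.5] q [ 0.44  0.5   2.06 -0.    0.55  0.27]
tool shift [ 1.4 -0.8 -0.7] turn 0.002
```

>>> send_rows(rows=[[0,0,0,0],[0,0,0,0],[0,0,0,0],[0,0,0,0],[0,0,0,0]], fingers=0.0)

```text
t: 4.38
ee_pos: [430.9, 216.8, 50.0]
orientation: [-0.131, 1.536, 0.147]
ft_force: [-1.5, -0.5, -0.5]
width: 11.3
```

```bash
python3 -c "
from h import *
o,M=pose();print(M)"
```

```text
t 4.38 tcp [430.9 216.8  50. ] theta_y deg 100.19 tilt -0.9995 w 11.3 F [-1.5 -0.5 -0.5] q [ 0.44  0.5   2.06 -0.    0.55  0.27]
[[ 0.03  -0.177  0.984]
 [ 0.013  0.984  0.177]
 [-0.999  0.007  0.031]]
```

>>> send_rows(rows=[[-13.5,0,3,0],[-13,0,4.5,0],[-12.5,0,6,0],[-12,0,7,0],[-11.5,0,8,0]])

```text
t: 4.8
ee_pos: [456.7, 221.2, 113.1]
orientation: [-0.131, 1.539, 0.147]
ft_force: [5.7, 1.6, -9.1]
width: 11.4
```

```bash
cat >> h.py <<'E'
H=np.array([565.3,240.0,40.]); YAW=np.radians(10.1)
def arc():
    o,M=pose(); g=o["ee_pos"]-18.7*M[:,0]-H
    x=g[0]*np.cos(YAW)+g[1]*np.sin(YAW); y=-g[0]*np.sin(YAW)+g[1]*np.cos(YAW)
    print("gate rel",x.round(1),y.round(1),g[2].round(1),"r",np.hypot(x,g[2]).round(1),"ang",np.arctan2(g[2],-x).round(3),"tilt x-axis in gate x",(M[0,0]*np.cos(YAW)+M[1,0]*np.sin(YAW)).round(3))
E
python3 -c "
from h import *
arc()"
```

```text
t 4.8 tcp [456.7 221.2 113.1] theta_y deg 100.17 tilt -0.9996 w 11.4 F [ 5.7  1.6 -9.1] q [0.43 0.41 1.98 0.   0.72 0.25]
gate rel -110.7 0.4 91.8 r 143.9 ang 0.692 tilt x-axis in gate x 0.028
```

>>> send_rows(rows=[[-9.5,0,9.5,0],[-9.3,0,10.2,0],[-8.3,0,11.1,0],[-7.1,0,11.9,0],[-6,0,12.6,0],[-4.7,0,13.1,0]])

```text
t: 5.3
ee_pos: [516.3, 231.7, 161.3]
orientation: [-0.132, 1.558, 0.144]
ft_force: [-3.6, -0.4, 3.7]
width: 11.5
```

```bash
sed -i 's/18.7\*M/14.8*M/' h.py; python3 -c "
from h import *
arc()"
```

```text
t 5.3 tcp [516.3 231.7 161.3] theta_y deg 100.1 tilt -0.9999 w 11.5 F [-3.6 -0.4  3.7] q [0.4  0.41 1.82 0.01 0.9  0.22]
gate rel -49.8 0.3 136.1 r 144.9 ang 1.22 tilt x-axis in gate x 0.009
```

>>> send_rows(rows=[[-3,0,13.4,0],[-2,0,13.7,0],[-0.8,0,13.9,0],[0.5,0,14,0]])

```text
t: 5.63
ee_pos: [568.9, 240.8, 169.3]
orientation: [-0.133, 1.565, 0.144]
ft_force: [-2.3, -0.2, 0.6]
width: 10.9
```

```bash
python3 -c "
from h import *
arc()"
```

```text
t 5.63 tcp [568.9 240.8 169.3] theta_y deg 100.11 tilt -1.0 w 10.9 F [-2.3 -0.2  0.6] q [0.38 0.47 1.69 0.01 0.98 0.2 ]
gate rel 3.6 0.1 144.1 r 144.1 ang 1.596 tilt x-axis in gate x 0.001
```

>>> send_rows(rows=[[1.2,0,13.8,0],[2.6,0,13.6,0],[4,0,13.3,0],[5,0,12.5,0],[0,0,0,0]])

```text
t: 6.05
ee_pos: [622.8, 250.0, 156.3]
orientation: [-0.134, 1.571, 0.143]
ft_force: [1.4, 1.4, 0.5]
width: 11.1
```

```bash
python3 -c "
from h import *
arc()"
```

```text
t 6.05 tcp [622.8 250.  156.3] theta_y deg 100.08 tilt -1.0 w 11.1 F [1.4 1.4 0.5] q [0.36 0.56 1.56 0.01 1.02 0.18]
gate rel 58.4 -0.3 131.1 r 143.5 ang 1.99 tilt x-axis in gate x -0.004
```

>>> send_rows(rows=[[0,0,0,0],[0,0,0,0],[0,0,0,0],[0,0,0,0]], fingers=0.45)

```text
t: 6.38
ee_pos: [621.4, 249.6, 156.1]
orientation: [-0.134, 1.572, 0.142]
ft_force: [0.1, -0.5, -0.3]
width: 34.4
```

>>> send_rows(rows=[[-25,0,0,0],[-30,0,0,0],[-20,0,0,0]])

```text
t: 6.63
ee_pos: [616.9, 247.7, 227.7]
orientation: [-0.137, 1.583, 0.14]
ft_force: [0.1, -0.4, -0.9]
width: 39.3
```

```bash
python3 -c "
from h import *
snap('wrist','w4');snap('top','t4');snap('scene','s4');delta([459,2,230],138.5)"
```

```text
t 6.78 tcp [617.8 248.1 227.8] theta_y deg 100.1 tilt -0.9999 w 39.1 F [0.5 1.  0.2] q [0.36 0.48 1.52 0.01 1.15 0.18]
tool shift [  -0.4 -214.4 -199.5] turn -0.67
```

View pics/w4.png

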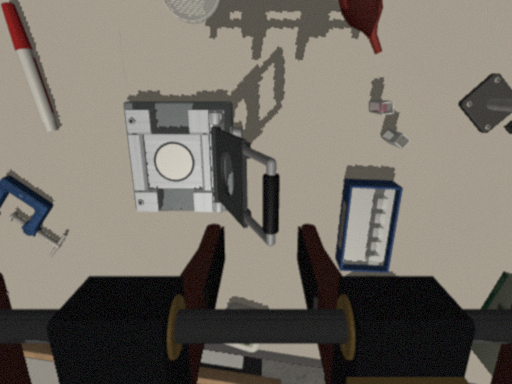

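View pics/s4.png

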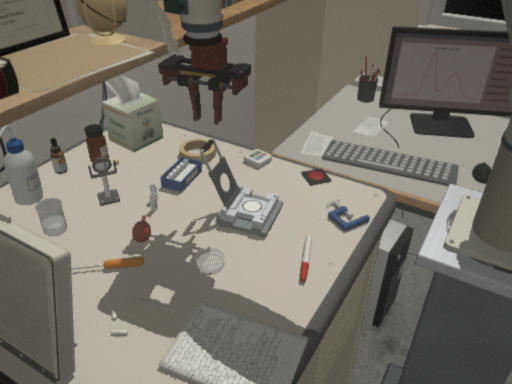

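```bash
python3 - <<'E'
import cv2
i=cv2.imread("pics/w4.png")
c=i[90:225,110:290]; cv2.imwrite("pics/w4c.png",cv2.resize(c,None,fx=4.4,fy=4.4,interpolation=cv2.INTER_CUBIC))
i=cv2.imread("pics/t4.png")
c=i[165:255,200:300]; cv2.imwrite("pics/t4c.png",cv2.resize(c,None,fx=6,fy=6,interpolation=cv2.INTER_CUBIC))
E
```

```text
(no output)
```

View pics/w4c.png

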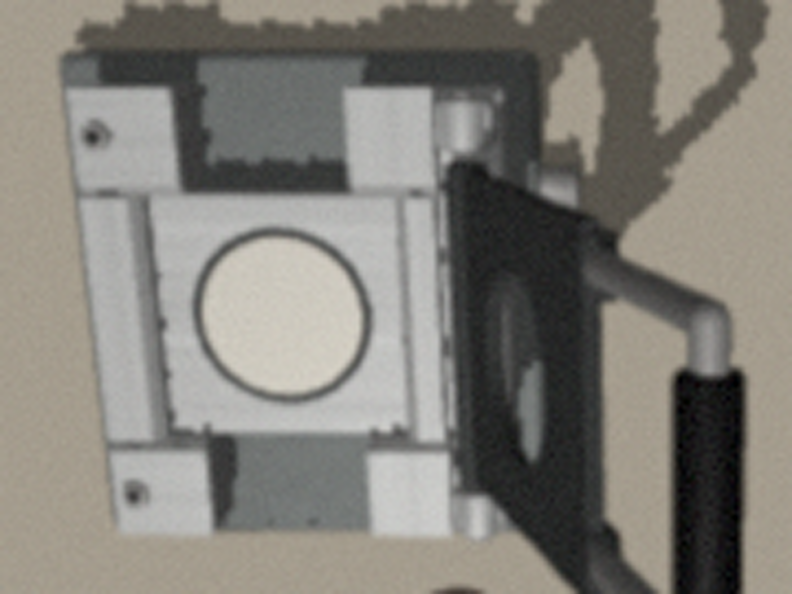

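View pics/t4c.png

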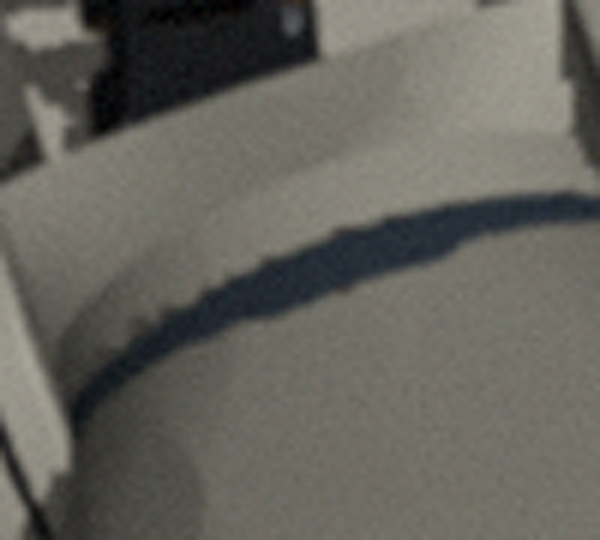

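```bash
python3 - <<'E'
from h import *
d=dict(np.load("pics/w4.npz")); k=4.4
g=lambda x,y,z:px2w(d,110+(x+.5)/k-.5,90+(y+.5)/k-.5,z)
print("circle",g(283.5,316,30))
P=np.array([g(*p,30) for p in [(150,198),(398,196),(412,432),(170,432)]]);print(P,P.mean(0),[np.linalg.norm(P[i]-P[i-1]) for i in range(4)])
def ang(v): return np.degrees(np.arctan2(v[1],v[0]))
print(ang(P[1]-P[0]),ang(P[2]-P[3]),ang(P[0]-P[3])-90,ang(P[1]-P[2])-90)
# outer rim of blocks z=36.5
Q=np.array([g(*p,36.5) for p in [(65,88),(117,530),(345,88),(372,535)]]);print(Q,ang(Q[0]-Q[1])-90)
print(d["world_from_camera"])
E
```

```text
circle [517.004 230.799  30.   ]
[[480.927 254.933  30.   ]
 [542.254 266.501  30.   ]
 [553.41  205.842  30.   ]
 [490.571 194.326  30.   ]] [516.791 230.401  30.   ] [np.float64(61.36903160549666), np.float64(62.40871835757515), np.float64(61.67628857713442), np.float64(63.88602519443769)]
10.682753418229536 10.385170952774395 9.04083631150452 10.420820472469543
[[460.965 279.085  36.5  ]
 [480.844 167.049  36.5  ]
 [527.654 291.031  36.5  ]
 [547.483 177.917  36.5  ]] 10.061688767591008
[[  0.984   0.172   0.036 605.074]
 [  0.175  -0.941  -0.29  327.613]
 [ -0.017   0.292  -0.956 391.248]
 [  0.      0.      0.      1.   ]]
```

>>> send_rows(rows=[[0,-22,-20,0],[0,-22,-20,0],[0,-22,-20,0],[0,-22,-20,0],[0,-22,-20,0],[0,-22,-20,0],[0,-22,-20,0],[0,-22,-20,0],[0,-20,-20,0],[0,-20,-20,0]], fingers=1.0)

```text
t: 7.62
ee_pos: [443.6, -6.1, 215.9]
orientation: [-0.143, 1.597, 0.148]
ft_force: [0.9, -1.2, -0.4]
width: 88.0
```

>>> send_rows(rows=[[10,0,0,-0.11],[10,0,0,-0.11],[10,0,0,-0.11],[10,0,0,-0.11],[10,0,0,-0.11],[10,0,0,-0.12],[0,0,0,0]])

```text
t: 8.2
ee_pos: [428.2, -10.6, 146.3]
orientation: [-0.675, 1.501, 0.706]
ft_force: [-0.7, 0.6, 0.6]
width: 87.8
```

```bash
python3 -c "
from h import *
import cv2
snap('wrist','w5');delta([459,2,100],138.5)"
```

```text
t 8.25 tcp [428.4 -10.6 146.9] theta_y deg 139.98 tilt -0.999 w 87.8 F [-1.  -0.4  0.2] q [-0.05  0.28  2.08 -0.    0.83 -0.92]
tool shift [ 45.5 -16.9  30.6] turn 0.026
```

View pics/w5.png

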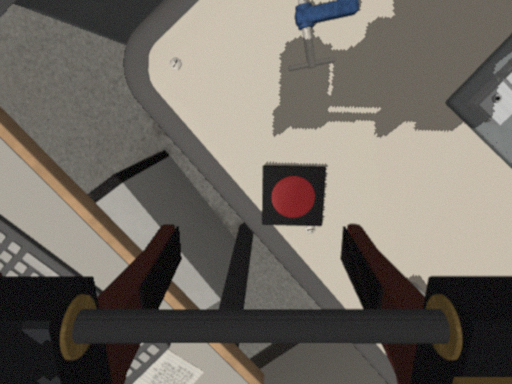

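```bash
python3 -c "
from h import *
import cv2
o,M=pose();print(M)
i=cv2.imread('pics/w5.png');c=i[150:240,250:340]; cv2.imwrite('pics/w5c.png',cv2.resize(c,None,fx=6,fy=6,interpolation=cv2.INTER_CUBIC))"
```

```text
t 8.25 tcp [428.4 -10.6 146.9] theta_y deg 139.98 tilt -0.999 w 87.8 F [-1.  -0.4  0.2] q [-0.05  0.28  2.08 -0.    0.83 -0.92]
[[-0.045 -0.765  0.642]
 [-0.     0.643  0.766]
 [-0.999  0.034 -0.029]]
```

View pics/w5c.png

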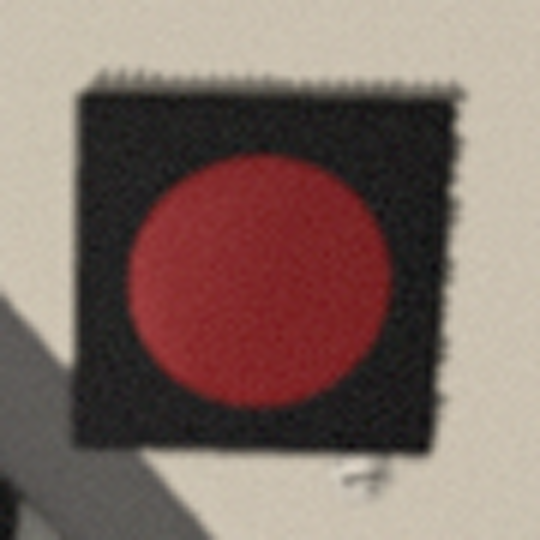

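```bash
python3 - <<'E'
from h import *
d=dict(np.load("pics/w5.npz")); k=6
g=lambda x,y,z:px2w(d,250+(x+.5)/k-.5,150+(y+.5)/k-.5,z)
P=np.array([g(*p,6) for p in [(82,95),(450,98),(432,452),(73,447)]]);print(P,P.mean(0),[np.linalg.norm(P[i]-P[i-1]) for i in range(4)])
def ang(v): return np.degrees(np.arctan2(v[1],v[0]))
print(ang(P[1]-P[0]),ang(P[2]-P[3]),ang(P[0]-P[3])-90,ang(P[1]-P[2])-90)
print("circle",g(260,282,7))
print("depth",dep(d,293,197))
E
```

```text
[[415.726  -2.794   6.   ]
 [452.793  41.756   6.   ]
 [498.746   3.81    6.   ]
 [460.712 -41.809   6.   ]] [456.994   0.241   6.   ] [np.float64(59.54691978491865), np.float64(57.95434528349165), np.float64(59.59548060379847), np.float64(59.393895376932505)]
50.23865774295448 50.18018206022324 49.06623143893984 50.451239273220835
circle [457.476   0.058   7.   ]
depth [457.347   0.108   8.828]
```

```bash
python3 -c "
from h import *
delta([457.4,0.2,100],140.0)"
```

```text
t 8.25 tcp [428.4 -10.6 146.9] theta_y deg 139.98 tilt -0.999 w 87.8 F [-1.  -0.4  0.2] q [-0.05  0.28  2.08 -0.    0.83 -0.92]
tool shift [ 45.6 -16.9  28.2] turn -0.0
```

>>> send_rows(rows=[[0,-9,14,0],[0,-8,14,0],[15,0,0,0],[15,0,0,0],[15,0,0,0],[0,0,0,0]])

```text
t: 8.75
ee_pos: [458.1, 0.8, 99.7]
orientation: [-0.65, 1.509, 0.68]
ft_force: [-1.2, -0.7, -0.3]
width: 87.5
```

```bash
python3 -c "
from h import *
snap('wrist','w6')
delta([457.4,0.2,30],140.0)"
```

```text
t 8.8 tcp [458.8   0.8 100.8] theta_y deg 138.49 tilt -0.9991 w 87.6 F [ 0.5  0.4 -0.5] q [-0.02  0.4   2.04 -0.    0.74 -0.87]
tool shift [70.7 -1.7  0.7] turn -0.026
```

View pics/w6.png

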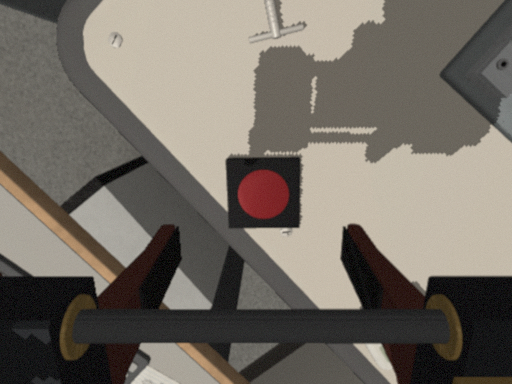

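>>> send_rows(rows=[[15,0,0,-0.03],[15,0,0,0],[15,0,0,0],[15,0,0,0],[8,0,0,0],[0,0,0,0]])

```text
t: 9.3
ee_pos: [460.1, 0.8, 36.3]
orientation: [-0.667, 1.495, 0.69]
ft_force: [-0.4, -0.5, 0.0]
width: 87.9
```

```bash
python3 -c "
from h import *
snap('wrist','w7')
delta([457.4,0.2,3],140.0)
import cv2
i=cv2.imread('pics/w7.png');c=i[130:330,140:390]; cv2.imwrite('pics/w7c.png',cv2.resize(c,None,fx=3,fy=3,interpolation=cv2.INTER_CUBIC))"
```

```text
t 9.35 tcp [460.5   0.8  36.9] theta_y deg 139.56 tilt -0.9994 w 88.1 F [ 0.6 -0.   0.3] q [-0.02  0.52  2.06 -0.    0.59 -0.89]
tool shift [33.9  1.1 -1.7] turn -0.008
```

View pics/w7c.png

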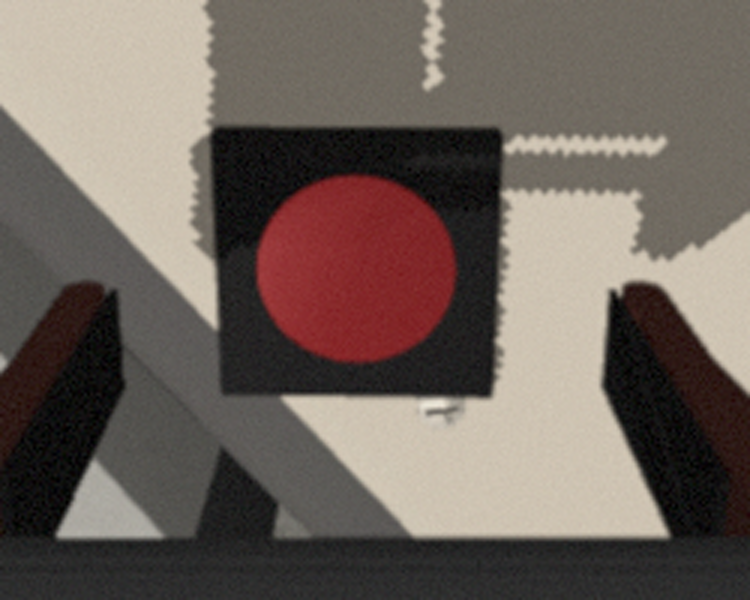

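```bash
python3 - <<'E'
from h import *
d=dict(np.load("pics/w7.npz")); k=3
g=lambda x,y,z:px2w(d,140+(x+.5)/k-.5,130+(y+.5)/k-.5,z)
P=np.array([g(*p,6) for p in [(212,128),(501,129),(493,395),(222,394)]]);print(P,P.mean(0),[np.linalg.norm(P[i]-P[i-1]) for i in range(4)])
def ang(v): return np.degrees(np.arctan2(v[1],v[0]))
print(ang(P[1]-P[0]),ang(P[2]-P[3]),ang(P[0]-P[3])-90,ang(P[1]-P[2])-90)
print("circle",g(357,268.5,7))
delta([*P.mean(0)[:2],3],140)
E
```

```text
[[415.145  -2.845   6.   ]
 [453.265  42.062   6.   ]
 [499.193   3.627   6.   ]
 [460.836 -42.137   6.   ]] [457.11    0.177   6.   ] [np.float64(60.26274509631148), np.float64(58.90523643510653), np.float64(59.88870262535233), np.float64(59.712421408344724)]
49.67332411071791 50.03246007101104 49.30648189806911 50.0753116616406
circle [457.206   0.252   7.   ]
t 9.35 tcp [460.5   0.8  36.9] theta_y deg 139.56 tilt -0.9994 w 88.1 F [ 0.6 -0.   0.3] q [-0.02  0.52  2.06 -0.    0.59 -0.89]
tool shift [33.9  1.3 -1.9] turn -0.008
```

>>> send_rows(rows=[[12,1,-2,-0.008],[12,0,0,0],[6,0,0,0],[0,0,0,0]])

```text
t: 9.68
ee_pos: [460.9, -0.2, 10.3]
orientation: [-0.673, 1.487, 0.691]
ft_force: [0.3, -1.4, -0.2]
width: 87.8
```

```bash
python3 -c "
from h import *
delta([457.2,0.2,3],140.0)"
```

```text
t 9.68 tcp [460.9  -0.2  10.3] theta_y deg 139.89 tilt -0.9996 w 87.8 F [ 0.3 -1.4 -0.2] q [-0.03  0.58  2.07 -0.    0.52 -0.89]
tool shift [ 7.4  3.  -2. ] turn -0.002
```

>>> send_rows(rows=[[5,3,-2,0],[2,0,0,0],[0,0,0,0]])

```text
t: 9.93
ee_pos: [458.2, 0.2, 4.7]
orientation: [-0.674, 1.484, 0.69]
ft_force: [0.2, 0.6, -0.9]
width: 88.3
```

```bash
python3 -c "
from h import *
delta([457.2,0.2,3],140.0);snap('wrist','w8')
import cv2
i=cv2.imread('pics/w8.png');c=i[130:330,140:390]; cv2.imwrite('pics/w8c.png',cv2.resize(c,None,fx=3,fy=3,interpolation=cv2.INTER_CUBIC))"
```

```text
t 9.93 tcp [458.2   0.2   4.7] theta_y deg 139.84 tilt -0.9997 w 88.3 F [ 0.2  0.6 -0.9] q [-0.02  0.59  2.08 -0.    0.5  -0.89]
tool shift [ 1.7  0.7 -0.7] turn -0.003
```

View pics/w8c.png

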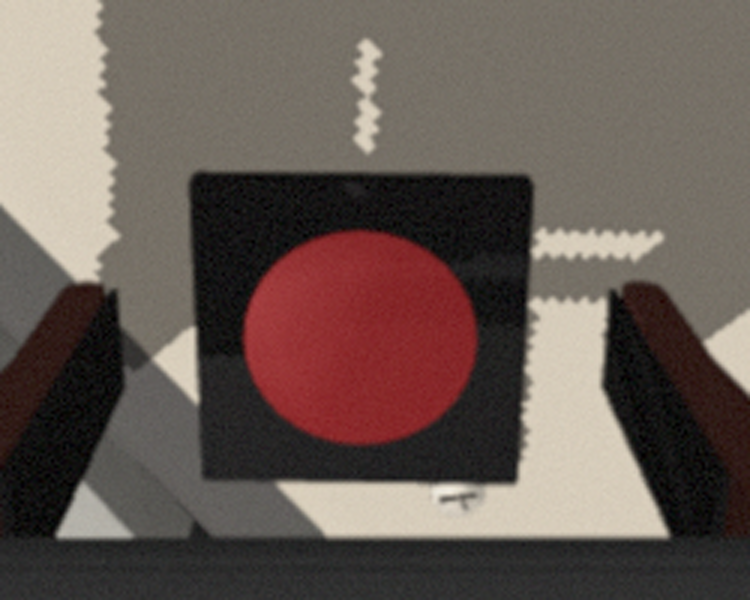

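>>> send_rows(rows=[[2,0,0,0],[0,0,0,0],[0,0,0,0],[0,0,0,0],[0,0,0,0],[0,0,0,0],[0,0,0,0]], fingers=0.55)

```text
t: 10.57
ee_pos: [458.8, 0.2, 3.5]
orientation: [-0.674, 1.483, 0.689]
ft_force: [-0.6, 0.1, -1.6]
width: 59.2
```

```bash
python3 -c "
from h import *
delta([457.2,0.2,3],140.0);snap('wrist','w9')
import cv2
i=cv2.imread('pics/w9.png');c=i[130:330,140:390]; cv2.imwrite('pics/w9c.png',cv2.resize(c,None,fx=3,fy=3,interpolation=cv2.INTER_CUBIC))"
```

```text
t 10.57 tcp [458.8   0.2   3.5] theta_y deg 139.84 tilt -0.9997 w 59.2 F [-0.6  0.1 -1.6] q [-0.02  0.59  2.08 -0.    0.5  -0.89]
tool shift [ 0.5  1.2 -1. ] turn -0.003
```

View pics/w9c.png

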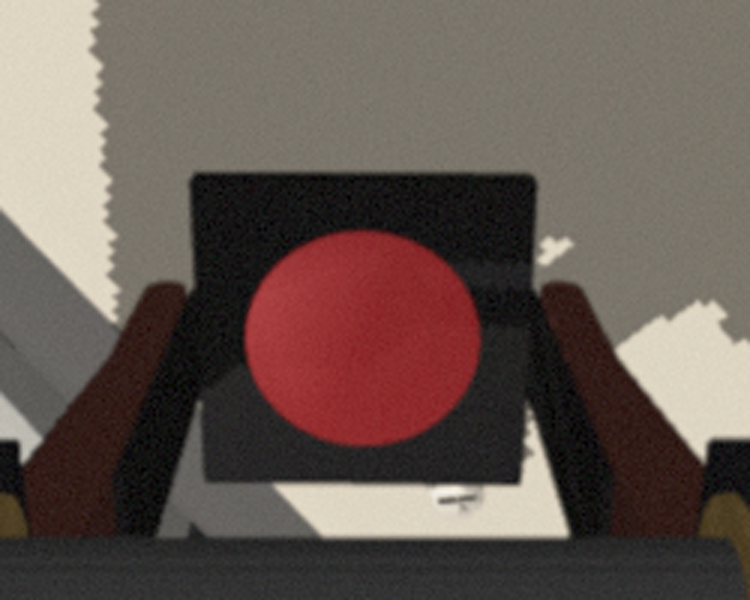

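>>> send_rows(rows=[[-5,0,0,0],[-8,0,0,0],[-12,0,0,0],[-15,0,0,0],[-20,0,0,0],[-20,0,0,0],[-20,0,0,0],[-15,0,0,0],[0,0,0,0]], fingers=0.4)

```text
t: 11.37
ee_pos: [460.2, 0.3, 127.0]
orientation: [-0.673, 1.485, 0.69]
ft_force: [0.2, -0.5, -0.9]
width: 59.4
```

```bash
python3 -c "
from h import *
delta([517,230.8,110],190.15);snap('wrist','w10')"
```

```text
t 11.37 tcp [460.2   0.3 127. ] theta_y deg 139.84 tilt -0.9997 w 59.4 F [ 0.2 -0.5 -0.9] q [-0.02  0.35  2.04 -0.    0.78 -0.89]
tool shift [ 15.5 104.9 213.1] turn -0.878
```

View pics/w10.png

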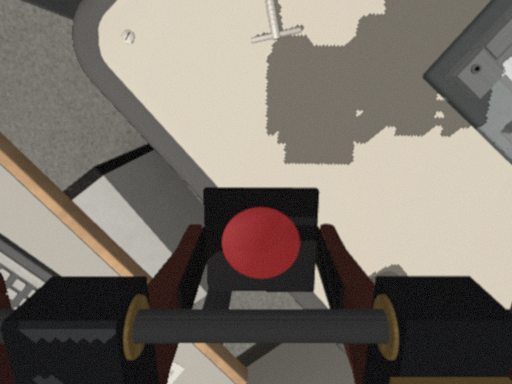

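>>> send_rows(rows=[[0,10,21,0],[0,10,21,0],[0,10,21,0],[0,10,21,0],[0,10,21,0],[0,10,21,0],[0,10,21,0]])

```text
t: 12.0
ee_pos: [497.5, 159.7, 119.6]
orientation: [-0.667, 1.496, 0.686]
ft_force: [-0.6, -0.5, -0.7]
width: 58.7
```

>>> send_rows(rows=[[0,0,0,-0.11],[0,0,0,-0.11],[0,0,0,-0.11],[0,0,0,-0.11],[0,0,0,-0.11],[0,0,0,-0.11],[0,0,0,-0.11],[0,0,0,-0.1],[0,0,0,0]])

```text
t: 12.75
ee_pos: [491.5, 163.6, 108.3]
orientation: [-1.34, 1.14, 1.4]
ft_force: [0.2, -0.1, -0.7]
width: 59.0
```

```bash
python3 -c "
from h import *
delta([517,230.8,90],190.15);snap('wrist','w11')"
```

```text
t 12.75 tcp [491.5 163.6 108.3] theta_y deg -167.95 tilt -0.9988 w 59.0 F [ 0.2 -0.1 -0.7] q [ 0.29  0.46  1.91  0.01  0.83 -1.49]
tool shift [ 16.6 -39.8  60.3] turn -6.25
```

View pics/w11.png

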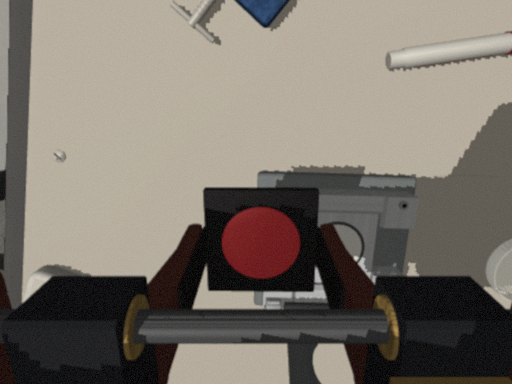

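>>> send_rows(rows=[[0,-13,20,0.033],[0,-13,20,0],[0,-13,20,0],[0,0,0,0]])

```text
t: 13.13
ee_pos: [517.8, 229.9, 103.4]
orientation: [-1.297, 1.177, 1.36]
ft_force: [-0.4, -0.1, 0.6]
width: 59.1
```

```bash
python3 -c "
from h import *
o,M=pose();print(M)
delta([517,230.8,80],190.15-360);snap('wrist','w12');snap('scene','s12')
import cv2
i=cv2.imread('pics/s12.png');c=i[150:250,180:310]; cv2.imwrite('pics/s12c.png',cv2.resize(c,None,fx=6,fy=6,interpolation=cv2.INTER_CUBIC))"
```

```text
t 13.13 tcp [517.8 229.9 103.4] theta_y deg -171.29 tilt -0.9985 w 59.1 F [-0.4 -0.1  0.6] q [ 0.39  0.52  1.8   0.02  0.87 -1.34]
[[-0.054 -0.987 -0.151]
 [-0.008 -0.151  0.988]
 [-0.999  0.054  0.   ]]
t 13.13 tcp [517.8 229.9 103.4] theta_y deg -171.29 tilt -0.9985 w 59.1 F [-0.4 -0.1  0.6] q [ 0.39  0.52  1.8   0.02  0.87 -1.34]
tool shift [23.4 -0.6  1. ] turn -0.025
```

View pics/w12.png

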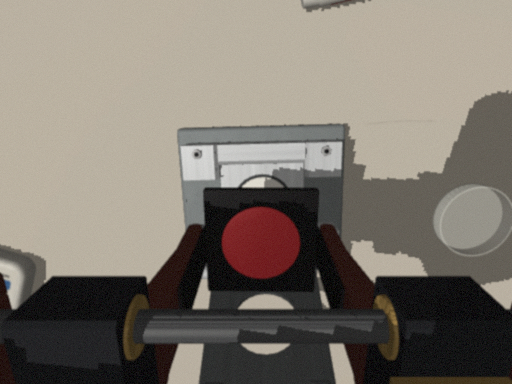

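View pics/s12c.png

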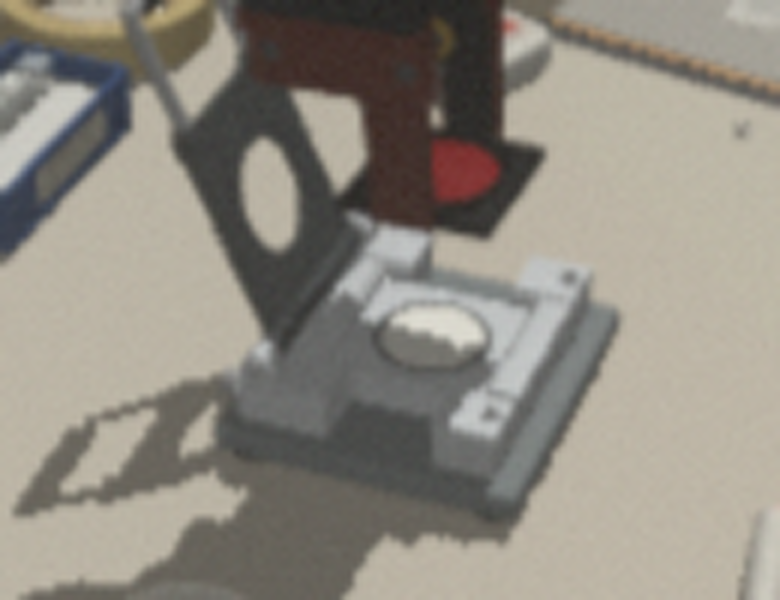

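```bash
python3 -c "
from h import *
a=R.from_rotvec([-0.674,1.483,0.689]).as_matrix();b=R.from_rotvec([-0.673,1.485,0.69]).as_matrix();o,c=pose()
print(a[2],b[2],c[2]); print(c@a.T@[0,0,1], 'gate',R.from_euler('z',-YAW).as_matrix()@(c@a.T@[0,0,1]))"
```

```text
t 13.23 tcp [515.5 227.2 102.9] theta_y deg -171.23 tilt -0.9983 w 58.9 F [-0.2 -0.4 -0.7] q [ 0.39  0.52  1.8   0.02  0.87 -1.35]
[-1.     0.017 -0.015] [-1.     0.019 -0.016] [-0.998  0.058 -0.001]
[ 0.042 -0.007  0.999] gate [ 0.04  -0.014  0.999]
```

```bash
python3 -c "
from h import *
import cv2
for i in range(3):
    d=snap('wrist','w13'); pose()
print(d['world_from_camera'])
i=cv2.imread('pics/w13.png');c=i[115:305,170:355]; cv2.imwrite('pics/w13c.png',cv2.resize(c,None,fx=4,fy=4,interpolation=cv2.INTER_CUBIC)[:600*1])"
```

```text
t 13.28 tcp [515.2 226.5 103. ] theta_y deg -171.22 tilt -0.9983 w 59.2 F [-0.1 -0.1 -0.9] q [ 0.39  0.52  1.8   0.02  0.87 -1.35]
t 13.33 tcp [515.1 226.2 103.2] theta_y deg -171.22 tilt -0.9983 w 59.3 F [ 0.9 -1.  -0.6] q [ 0.39  0.52  1.81  0.02  0.87 -1.35]
t 13.38 tcp [515.2 226.1 103.4] theta_y deg -171.23 tilt -0.9983 w 58.8 F [-0.1 -0.   0.4] q [ 0.39  0.52  1.81  0.02  0.87 -1.35]
[[ -0.153   0.959   0.237 443.666]
 [  0.988   0.148   0.035 215.18 ]
 [ -0.001   0.24   -0.971 270.924]
 [  0.      0.      0.      1.   ]]
```

View pics/w13c.png

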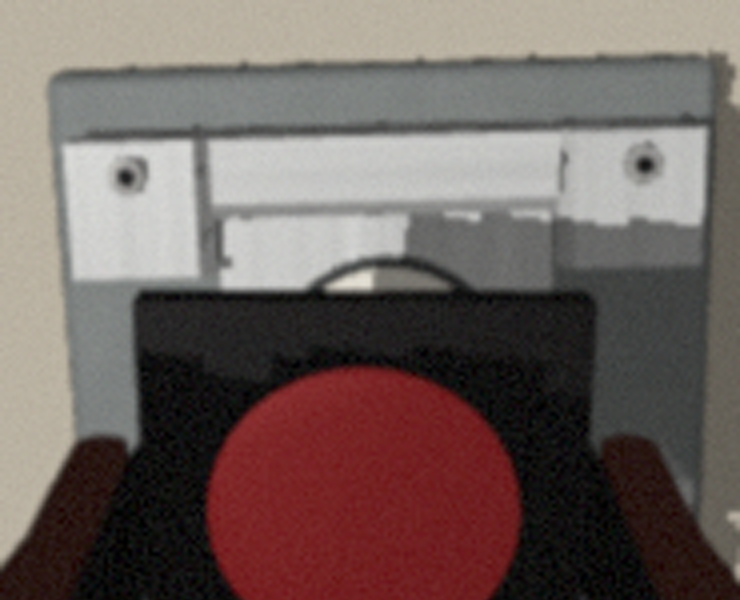

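```bash
python3 - <<'E'
from h import *
a=dict(np.load("pics/w4.npz")); b=dict(np.load("pics/w13.npz"))
ga=lambda x,y,z:px2w(a,110+(x+.5)/4.4-.5,90+(y+.5)/4.4-.5,z)
gb=lambda x,y,z:px2w(b,170+(x+.5)/4-.5,115+(y+.5)/4-.5,z)
print("screws w4",ga(95,135,36.5),ga(134,493,36.5)); A,B=ga(95,135,36.5),ga(134,493,36.5)
C,D=gb(644,163,36.5),gb(126,176,36.5); print("w13",C,D)
ang=lambda v:np.degrees(np.arctan2(-v[0],v[1]))
print(ang(A-B),ang(C-D))
print("floor edge",gb(222,213,30),gb(555,210,30),"mid",(gb(222,213,30)+gb(555,210,30))/2)
print("rim corners",gb(65,143,36.5),gb(708,127,36.5))
# circle top of arc
print("floor circle -x extremum",gb(388,257,30), "w4 left extremum",ga(198,316,30))
# plate: circle centre and corners
T=b["world_from_camera"];K=b["mtx"]
tcp=np.array([515.2,226.1,103.4])
from workcell import ctrl
o=ctrl.get_obs();M=R.from_rotvec(o["orientation"]).as_matrix()
def tool(x,y,xt):
    u,v=170+(x+.5)/4-.5,115+(y+.5)/4-.5
    r=M.T@T[:3,:3]@np.linalg.solve(K,[u,v,1]);p=M.T@(T[:3,3]-o["ee_pos"]);return p+r*(xt-p[0])/r[0]
for p in [(137,296),(595,296)]: print("plate corner",tool(*p,-2.5))
print("circle L/R/top",tool(207,505,-3.5),tool(521,505,-3.5),tool(365,367,-3.5))
E
python3 -c "
import cv2
i=cv2.imread('pics/w13.png');c=i[180:300,190:335]; cv2.imwrite('pics/w13d.png',cv2.resize(c,None,fx=5,fy=5,interpolation=cv2.INTER_CUBIC))"
```

```text
screws w4 [468.811 269.169  36.5  ] [484.574 178.261  36.5  ]
w13 [469.611 269.727  36.5  ] [486.161 178.077  36.5  ]
9.836784079362593 10.236008167769553
floor edge [491.517 195.485  30.   ] [481.483 256.663  30.   ] mid [486.5   226.074  30.   ]
rim corners [481.907 166.634  36.5  ] [461.539 279.69   36.5  ]
floor circle -x extremum [495.073 227.356  30.   ] w4 left extremum [495.308 226.855  30.   ]
plate corner [ -2.5    31.771 -29.184]
plate corner [-2.5   31.771 29.504]
circle L/R/top [ -3.5     2.752 -21.126] [-3.5    2.751 20.934] [-3.5   22.449  0.033]
```

View pics/w13d.png

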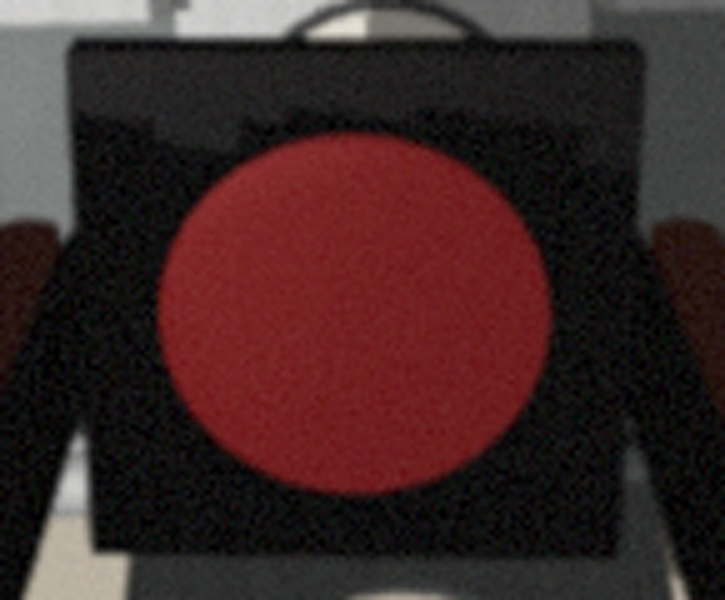

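```bash
python3 - <<'E'
from h import *
d=dict(np.load("pics/w9.npz"))
g=lambda x,y,z:px2w(d,140+(x+.5)/3-.5,130+(y+.5)/3-.5,z)
n=np.linalg.norm
for z in (6,3,1): print(z,n(g(191,175,z)-g(536,175,z)),n(g(206,481,z)-g(521,482,z)),"circ",n(g(245,337,z+1)-g(481,337,z+1)),(g(245,337,z+1)+g(481,337,z+1))/2, n(g(191,175,z)-g(206,481,z)))
d=dict(np.load("pics/w7.npz"))
print("w7 circ",n(g(257,268,7)-g(457,268,7)))
for t in ("w9","w13"): 
  d=dict(np.load(f"pics/{t}.npz")); print(t,dep(d,261,225),dep(d,261,242),dep(d,240,205))
E
```

```text
6 59.18075411990103 59.41056252840912 circ 42.25529774779284 [457.329   0.93    7.   ] 60.26384501994866
3 60.27582634066414 60.509887091137024 circ 43.04203630748162 [458.398  -0.031   4.   ] 61.37895860001581
1 61.00587448783949 61.24277013295562 circ 43.56652868060745 [459.111  -0.672   2.   ] 62.12236765339393
w7 circ 42.21700274218318
w9 [449.565   7.785   8.246] [457.17    1.367   7.839] [434.369   6.316   7.181]
w13 [503.053 224.332 108.952] [513.157 225.895 107.377] [494.391 211.945 107.433]
```

```bash
python3 -c "
from h import *
delta([518.8,231.5,60],-169.85)"
```

```text
t 13.38 tcp [515.2 226.1 103.4] theta_y deg -171.23 tilt -0.9983 w 58.8 F [-0.1 -0.   0.4] q [ 0.39  0.52  1.81  0.02  0.87 -1.35]
tool shift [43.  -6.9  4.9] turn -0.024
```

>>> send_rows(rows=[[8,-7,5,-0.024],[8,0,0,0],[8,0,0,0],[8,0,0,0],[8,0,0,0],[0,0,0,0],[0,0,0,0]])

```text
t: 13.97
ee_pos: [517.9, 229.1, 57.7]
orientation: [-1.312, 1.171, 1.38]
ft_force: [-0.2, -0.9, -0.5]
width: 58.9
```

```bash
python3 -c "
from h import *
pose();snap('wrist','w14')
delta([518.8,231.5,50],-169.85)"
```

```text
t 13.97 tcp [517.9 229.1  57.7] theta_y deg -169.99 tilt -0.9982 w 58.9 F [-0.2 -0.9 -0.5] q [ 0.39  0.6   1.81  0.02  0.8  -1.37]
t 14.02 tcp [517.7 229.1  57.7] theta_y deg -169.99 tilt -0.9981 w 58.9 F [ 0.1 -0.6 -1.9] q [ 0.39  0.6   1.81  0.02  0.8  -1.37]
tool shift [ 7.6 -2.   2.2] turn -0.002
```

>>> send_rows(rows=[[5,-2,2.5,0],[4,0,0,0],[0,0,0,0],[0,0,0,0]])

```text
t: 14.35
ee_pos: [519.5, 232.4, 48.4]
orientation: [-1.313, 1.17, 1.379]
ft_force: [-0.2, 0.2, -0.4]
width: 59.0
```

```bash
python3 -c "
from h import *
pose();snap('wrist','w15')
delta([518.8,231.5,45],-169.85)
import cv2
i=cv2.imread('pics/w15.png');c=i[140:300,160:360]; cv2.imwrite('pics/w15c.png',cv2.resize(c,None,fx=4,fy=4,interpolation=cv2.INTER_CUBIC)[:600])
snap('scene','s15')
i=cv2.imread('pics/s15.png');c=i[170:250,200:310]; cv2.imwrite('pics/s15c.png',cv2.resize(c,None,fx=7,fy=7,interpolation=cv2.INTER_CUBIC))"
```

```text
t 14.35 tcp [519.5 232.4  48.4] theta_y deg -169.99 tilt -0.9982 w 59.0 F [-0.2  0.2 -0.4] q [ 0.39  0.61  1.81  0.02  0.78 -1.37]
t 14.4 tcp [519.4 232.4  48.4] theta_y deg -169.99 tilt -0.9982 w 59.2 F [-0.4 -0.1 -1.9] q [ 0.39  0.61  1.81  0.02  0.78 -1.37]
tool shift [ 3.4  0.5 -0.7] turn -0.002
```

View pics/w15c.png

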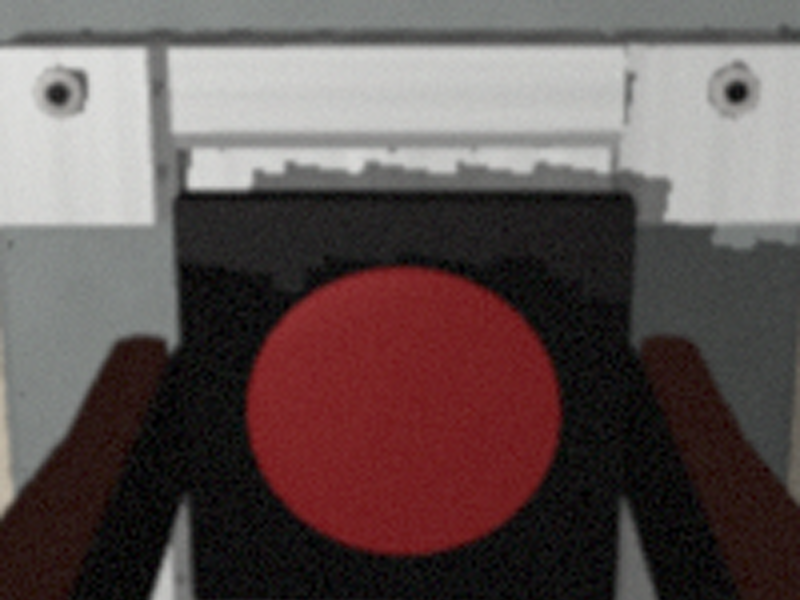

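View pics/s15c.png

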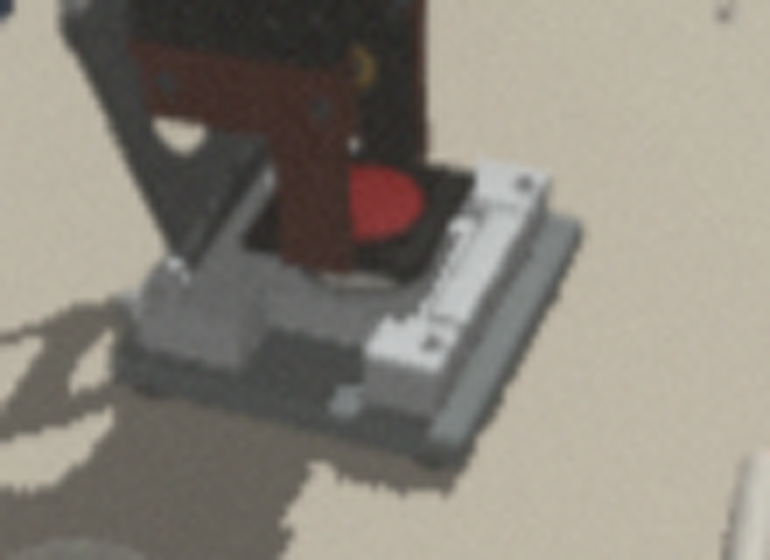

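```bash
python3 - <<'E'
from h import *
b=dict(np.load("pics/w15.npz"))
gb=lambda x,y,z:px2w(b,160+(x+.5)/4-.5,140+(y+.5)/4-.5,z)
o,M=pose(); G=R.from_euler('z',-np.radians(10.15)).as_matrix()
f=lambda p:G@(p-[517.2,231.2,0])
print("screws",f(gb(59,93,36.5)),f(gb(736,92,36.5)),"floor edge",f(gb(190,148,30)),f(gb(612,146,30)),"wall top edge",f(gb(172,133,33.5)),f(gb(620,133,33.5)))
K=b["mtx"];T=b["world_from_camera"]
def tool(x,y,xt):
    u,v=160+(x+.5)/4-.5,140+(y+.5)/4-.5
    r=M.T@T[:3,:3]@np.linalg.solve(K,[u,v,1]);p=M.T@(T[:3,3]-o["ee_pos"]);return M@(p+r*(xt-p[0])/r[0])+o["ee_pos"]
print("plate corners",f(tool(177,193,-2.5)),f(tool(635,193,-2.5)),"circ",f((tool(247,410,-3.5)+tool(561,410,-3.5))/2),f(tool(404,266,-3.5)),f(tool(404,556,-3.5)))
E
```

```text
t 14.45 tcp [519.4 232.3  48.5] theta_y deg -169.99 tilt -0.9982 w 59.3 F [ 0.5 -0.8 -0.6] q [ 0.39  0.61  1.81  0.02  0.78 -1.37]
screws [-39.79  -47.075  36.5  ] [-39.708  46.582  36.5  ] floor edge [-30.613 -30.357  30.   ] [-30.764  30.748  30.   ] wall top edge [-33.524 -32.233  33.5  ] [-33.374  31.251  33.5  ]
plate corners [-29.544 -28.428  52.942] [-29.4    30.222  52.916] circ [ 0.698  0.567 52.131] [-19.843   0.617  53.356] [23.084  0.512 50.796]
```

>>> send_rows(rows=[[4,-0.3,-0.7,0],[4,0,0,0],[3,0,0,0],[0,0,0,0]])

```text
t: 14.78
ee_pos: [519.5, 231.7, 37.4]
orientation: [-1.313, 1.169, 1.379]
ft_force: [-1.5, 0.2, -0.8]
width: 59.3
```

```bash
python3 -c "
from h import *
pose();snap('wrist','w16')
delta([518.8,231.5,33.5],-169.85)
import cv2
i=cv2.imread('pics/w16.png');c=i[140:300,160:360]; cv2.imwrite('pics/w16c.png',cv2.resize(c,None,fx=4,fy=4,interpolation=cv2.INTER_CUBIC)[:600])"
```

```text
t 14.78 tcp [519.5 231.7  37.4] theta_y deg -169.99 tilt -0.9983 w 59.3 F [-1.5  0.2 -0.8] q [ 0.39  0.63  1.81  0.02  0.76 -1.37]
t 14.83 tcp [519.5 231.7  37.4] theta_y deg -169.99 tilt -0.9983 w 59.2 F [-0.5  0.1  0. ] q [ 0.39  0.63  1.81  0.02  0.76 -1.37]
tool shift [ 4.   0.5 -0. ] turn -0.002
```

View pics/w16c.png

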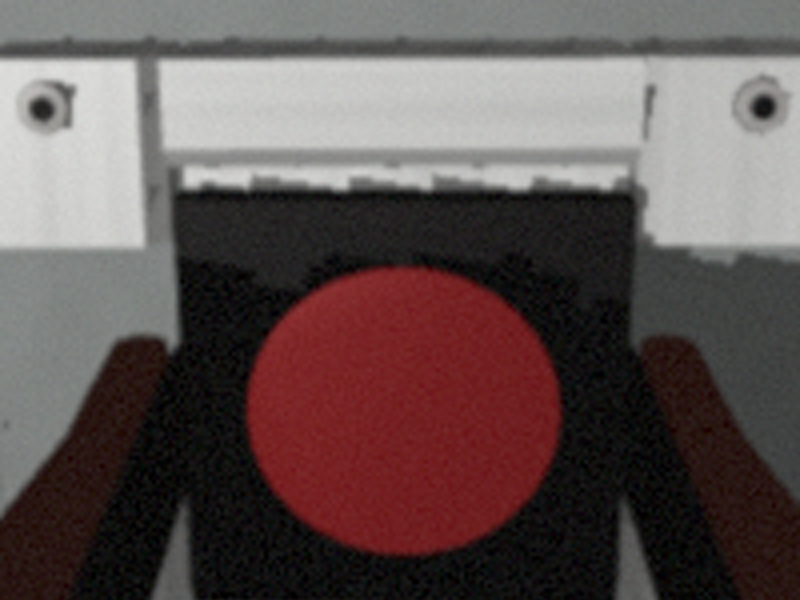

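>>> send_rows(rows=[[2,0,0,0],[1.5,0,0,0],[0,0,0,0]])

```text
t: 15.08
ee_pos: [519.2, 231.6, 34.0]
orientation: [-1.313, 1.169, 1.379]
ft_force: [-2.2, -1.4, 4.8]
width: 59.0
```

```bash
python3 -c "
from h import *
pose();snap('wrist','w17')
delta([518.8,231.5,33.5],-169.85)
import cv2
i=cv2.imread('pics/w17.png');c=i[140:300,160:360]; cv2.imwrite('pics/w17c.png',cv2.resize(c,None,fx=4,fy=4,interpolation=cv2.INTER_CUBIC)[:600])"
```

```text
t 15.08 tcp [519.2 231.6  34. ] theta_y deg -169.99 tilt -0.9983 w 59.0 F [-2.2 -1.4  4.8] q [ 0.39  0.64  1.81  0.02  0.75 -1.37]
t 15.13 tcp [519.2 231.6  34.1] theta_y deg -169.99 tilt -0.9983 w 59.1 F [-1.7 -0.6  4. ] q [ 0.39  0.64  1.81  0.02  0.75 -1.37]
tool shift [ 0.7  0.4 -0. ] turn -0.002
```

View pics/w17c.png

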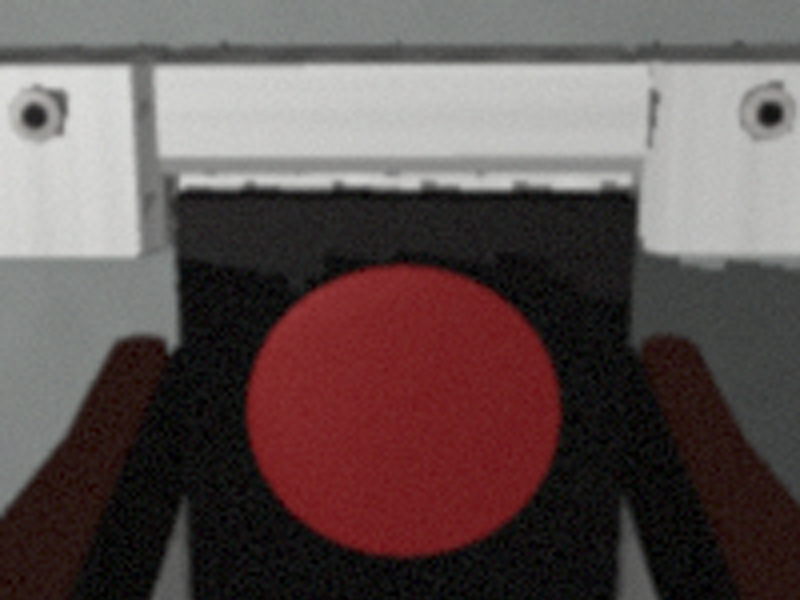

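>>> send_rows(rows=[[1,0,0,0],[0,0,0,0]])

```text
t: 15.3
ee_pos: [519.2, 231.6, 34.1]
orientation: [-1.313, 1.169, 1.379]
ft_force: [-1.8, -1.2, 4.3]
width: 59.0
```

>>> send_rows(rows=[[0,0,0,0],[0,0,0,0],[0,0,0,0],[0,0,0,0]], fingers=0.85)

```text
t: 15.63
ee_pos: [520.0, 231.9, 34.3]
orientation: [-1.314, 1.167, 1.378]
ft_force: [0.3, 0.7, 0.6]
width: 74.4
```

```bash
python3 -c "
from h import *
pose();snap('wrist','w18')
import cv2
i=cv2.imread('pics/w18.png');c=i[140:300,160:360]; cv2.imwrite('pics/w18c.png',cv2.resize(c,None,fx=4,fy=4,interpolation=cv2.INTER_CUBIC)[:600])"
```

```text
t 15.63 tcp [520.  231.9  34.3] theta_y deg -169.99 tilt -0.9984 w 74.4 F [0.3 0.7 0.6] q [ 0.39  0.64  1.81  0.02  0.75 -1.37]
```

View pics/w18c.png

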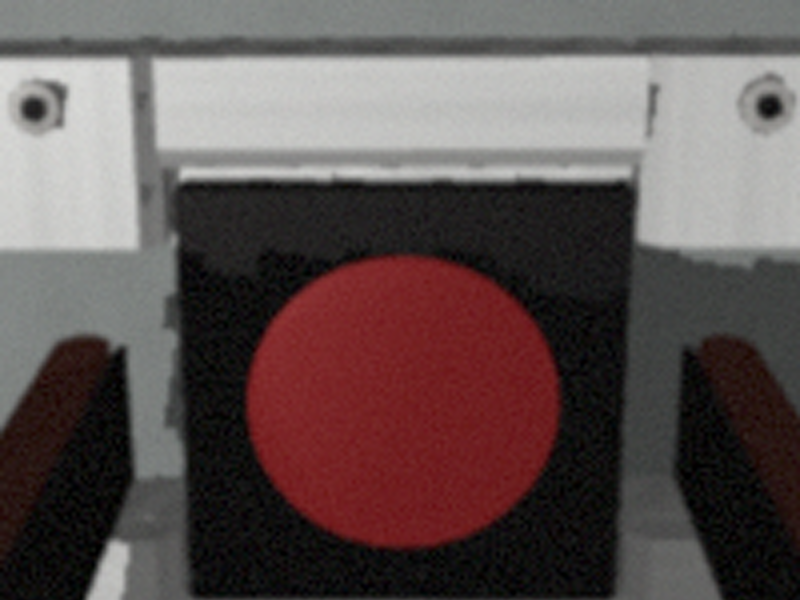

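>>> send_rows(rows=[[-8,0,0,0],[-12,0,0,0],[-20,0,0,0],[-25,0,0,0],[-30,0,0,0],[-25,0,0,0],[0,0,0,0]])

```text
t: 16.27
ee_pos: [526.4, 232.7, 162.3]
orientation: [-1.313, 1.17, 1.379]
ft_force: [0.7, -0.2, 1.0]
width: 74.4
```

```bash
python3 -c "
from h import *
import cv2
pose();snap('wrist','w19');snap('scene','s19')
i=cv2.imread('pics/s19.png');c=i[170:250,200:310]; cv2.imwrite('pics/s19c.png',cv2.resize(c,None,fx=7,fy=7,interpolation=cv2.INTER_CUBIC))"
```

```text
t 16.27 tcp [526.4 232.7 162.3] theta_y deg -170.0 tilt -0.9982 w 74.4 F [ 0.7 -0.2  1. ] q [ 0.39  0.45  1.75  0.01  1.   -1.36]
```

View pics/w19.png

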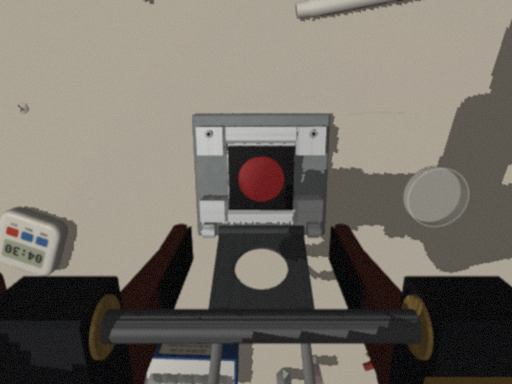

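View pics/s19c.png

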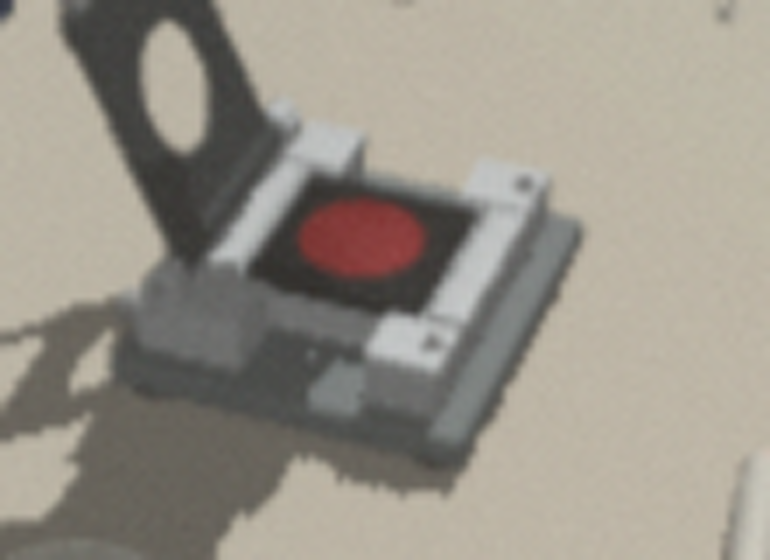

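```bash
python3 - <<'E'
from h import *
import cv2
d=dict(np.load("pics/w19.npz"))
T=d["world_from_camera"];K=d["mtx"]
G=R.from_euler('z',-np.radians(10.15)).as_matrix()
img=d["img"].astype(int)
us,vs=np.meshgrid(np.arange(231,293),np.arange(148,209))
P=np.array([dep(d,u,v) for u,v in zip(us.ravel(),vs.ravel())]); L=(G@(P-[517.2,231.2,0]).T).T
red=(img[vs,us,0]>2*img[vs,us,1]).ravel()
def fit(m):
    A=np.c_[L[m,:2],np.ones(m.sum())];c,*_=np.linalg.lstsq(A,L[m,2],rcond=None);return c
print("all",fit(np.ones(len(L),bool)),"black",fit(~red),"red mean",L[red].mean(0))
for u,v in [(210,145),(315,145),(213,210),(312,210)]: print("rim",dep(d,u,v)[2])
c=cv2.resize(cv2.imread('pics/w19.png')[115:245,190:335],None,fx=4.5,fy=4.5,interpolation=cv2.INTER_CUBIC);cv2.imwrite('pics/w19c.png',c)
E
```

```text
all [-0.289 -0.002 38.789] black [-0.256 -0.004 38.796] red mean [ 0.559  0.194 38.642]
rim 37.716865087157714
rim 37.44154942620088
rim 37.39350299232876
rim 36.13104893493784
```

View pics/w19c.png

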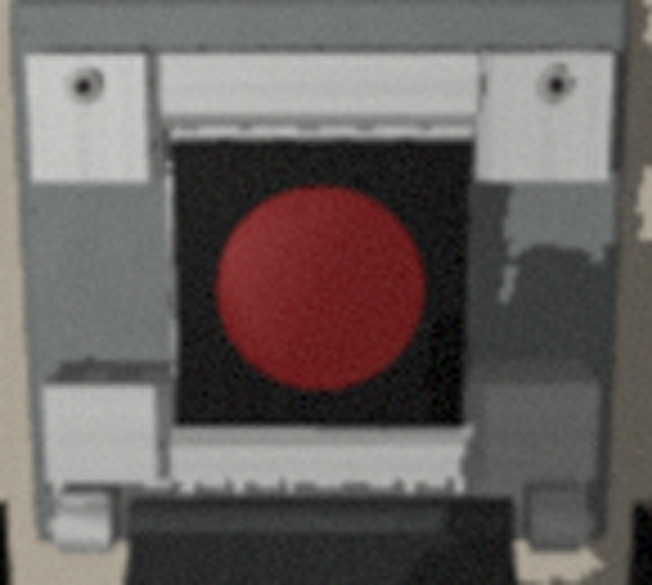

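```bash
python3 - <<'E'
from h import *
d=dict(np.load("pics/w19.npz"));G=R.from_euler('z',-np.radians(10.15)).as_matrix()
for u in (235,262,288):
  print(u,[tuple((G@(dep(d,u,v)-[517.2,231.2,0])).round(1)) for v in range(144,214,6)])
print(d["depth"][140:215:5,262])
s=dict(np.load("pics/s19.npz"))
print([tuple((G@(dep(s,200+x/7,170+y/7)-[517.2,231.2,0])).round(1)) for x,y in [(320,195),(280,265),(365,235),(450,215),(400,300),(500,180),(410,345),(340,145),(235,250)]])
E
```

```text
235 [(np.float64(-30.3), np.float64(-23.5), np.float64(31.2)), (np.float64(-25.5), np.float64(-23.2), np.float64(36.7)), (np.float64(-20.2), np.float64(-23.3), np.float64(37.4)), (np.float64(-14.4), np.float64(-23.6), np.float64(35.1)), (np.float64(-9.2), np.float64(-23.5), np.float64(37.1)), (np.float64(-3.8), np.float64(-23.6), np.float64(37.4)), (np.float64(1.9), np.float64(-23.8), np.float64(37.1)), (np.float64(7.5), np.float64(-23.9), np.float64(37.4)), (np.float64(13.2), np.float64(-24.0), np.float64(37.3)), (np.float64(19.0), np.float64(-24.1), np.float64(37.1)), (np.float64(24.2), np.float64(-24.1), np.float64(38.9)), (np.float64(31.1), np.float64(-24.5), np.float64(35.7))]
262 [(np.float64(-30.1), np.float64(1.0), np.float64(30.0)), (np.float64(-25.7), np.float64(0.9), np.float64(38.6)), (np.float64(-20.1), np.float64(0.9), np.float64(37.2)), (np.float64(-14.6), np.float64(0.9), np.float64(36.7)), (np.float64(-9.4), np.float64(0.9), np.float64(38.4)), (np.float64(-3.7), np.float64(0.9), np.float64(37.6)), (np.float64(1.8), np.float64(0.9), np.float64(37.6)), (np.float64(7.4)
[... 871 characters left out ...]
4(38.0)), (np.float64(31.2), np.float64(25.3), np.float64(35.7))]
[291.484 298.956 291.917 295.207 295.077 295.605 297.467 296.922 299.511
 299.904 302.37  301.574 303.635 305.493 308.79 ]
[(np.float64(21.6), np.float64(-14.4), np.float64(38.1)), (np.float64(19.7), np.float64(26.0), np.float64(37.8)), (np.float64(-0.4), np.float64(1.2), np.float64(38.3)), (np.float64(-23.5), np.float64(-17.2), np.float64(40.0)), (np.float64(-22.6), np.float64(28.0), np.float64(36.8)), (np.float64(-30.8), np.float64(-47.7), np.float64(35.9)), (np.float64(-33.3), np.float64(48.2), np.float64(36.5)), (np.float64(26.2), np.float64(-45.2), np.float64(37.3)), (np.float64(36.3), np.float64(24.4), np.float64(38.3))]
```

>>> send_rows(rows=[[-30,0,0,0],[-30,0,0,0],[-15,0,0,0.1],[0,0,0,0.12],[0,0,0,0.12],[0,0,0,0.12],[0,0,0,0.12],[0,0,0,0.12],[0,0,0,0.12],[0,0,0,0.12]], fingers=0.45)

```text
t: 17.2
ee_pos: [520.2, 229.3, 223.6]
orientation: [-0.6, 1.575, 0.619]
ft_force: [0.0, -0.2, 0.2]
width: 39.5
```

>>> send_rows(rows=[[0,0,0,0.12],[0,0,0,0.12],[0,0,0,0.12],[0,0,0,0.12],[0,0,0,0.1],[0,0,0,0]])

```text
t: 17.7
ee_pos: [513.9, 226.7, 213.6]
orientation: [-0.144, 1.672, 0.111]
ft_force: [-0.9, -0.2, -0.5]
width: 39.8
```

```bash
python3 -c "
from h import *
delta([622,249.8,215],100.1)"
```

```text
t 17.7 tcp [513.9 226.7 213.6] theta_y deg 99.23 tilt -0.9943 w 39.8 F [-0.9 -0.2 -0.5] q [0.39 0.39 1.71 0.01 1.15 0.22]
tool shift [-13.2   5.4 109.6] turn -0.015
```

>>> send_rows(rows=[[-5,2,27,-0.015],[-4,2,27,0],[-4,1,27,0],[0,0,27,0],[0,0,0,0],[0,0,0,0]])

```text
t: 18.2
ee_pos: [618.0, 249.6, 205.8]
orientation: [-0.175, 1.686, 0.138]
ft_force: [-0.1, -0.4, -0.8]
width: 39.5
```

```bash
python3 -c "
from h import *
import cv2
o,M=pose();snap('wrist','w20');print(M);arc()
delta([622,249.8,158],100.1)"
```

```text
t 18.2 tcp [618.  249.6 205.8] theta_y deg 101.28 tilt -0.9924 w 39.5 F [-0.1 -0.4 -0.8] q [0.36 0.56 1.45 0.01 1.25 0.16]
[[-0.118 -0.196  0.974]
 [-0.035  0.981  0.193]
 [-0.992 -0.011 -0.122]]
t 18.25 tcp [617.6 249.5 205.6] theta_y deg 101.27 tilt -0.9924 w 39.5 F [ 0.1 -1.2  0. ] q [0.36 0.56 1.45 0.01 1.25 0.16]
gate rel 55.0 0.4 180.3 r 188.5 ang 1.867 tilt x-axis in gate x -0.122
t 18.25 tcp [617.6 249.5 205.6] theta_y deg 101.27 tilt -0.9924 w 39.5 F [ 0.1 -1.2  0. ] q [0.36 0.56 1.45 0.01 1.25 0.16]
tool shift [46.7  0.  10.1] turn 0.02
```

View pics/w20.png

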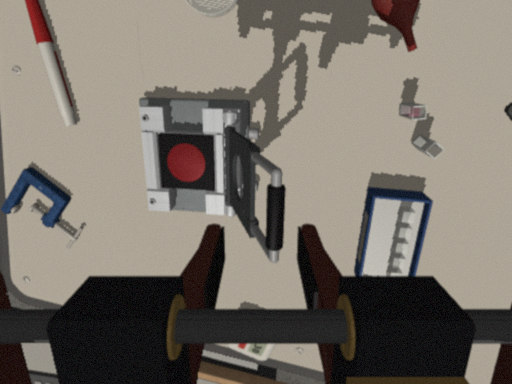

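```bash
python3 -c "
from h import *
delta([619.5,249.7,153],100.1)
d=dict(np.load('pics/w20.npz'));print(dep(d,276,205),dep(d,276,230))"
```

```text
t 18.25 tcp [617.6 249.5 205.6] theta_y deg 101.27 tilt -0.9924 w 39.5 F [ 0.1 -1.2  0. ] q [0.36 0.56 1.45 0.01 1.25 0.16]
tool shift [52.   0.5  8.3] turn 0.02
[621.419 260.187 174.494] [625.013 243.075 173.842]
```

>>> send_rows(rows=[[0,0,10,0.02],[15,0,0,0],[15,0,0,0],[15,0,0,0],[6,0,0,0],[0,0,0,0]])

```text
t: 18.75
ee_pos: [619.0, 249.2, 151.8]
orientation: [-0.161, 1.689, 0.121]
ft_force: [-1.2, -0.1, -0.1]
width: 39.7
```

```bash
python3 -c "
from h import *
delta([621.4,249.7,152],100.1);snap('wrist','w21')"
```

```text
t 18.75 tcp [619.  249.2 151.8] theta_y deg 100.18 tilt -0.9921 w 39.7 F [-1.2 -0.1 -0.1] q [0.36 0.62 1.48 0.01 1.17 0.18]
tool shift [-0.5  0.1  2.5] turn 0.001
```

View pics/w21.png

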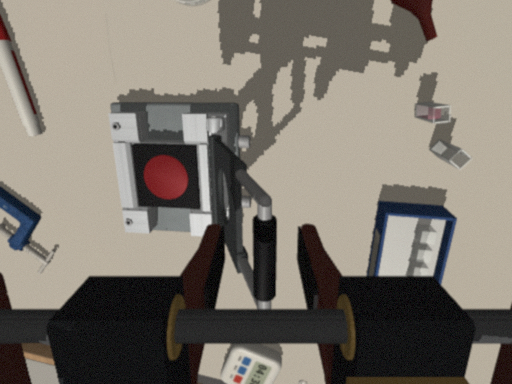

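Sleeve is centred between the fingers (x≈263). Close on it.

>>> send_rows(rows=[[0,0,1,0],[0,0,0,0],[0,0,0,0],[0,0,0,0],[0,0,0,0],[0,0,0,0]], fingers=0.0)

```text
t: 19.3
ee_pos: [621.6, 250.1, 155.8]
orientation: [-0.16, 1.685, 0.122]
ft_force: [-0.6, 0.0, -3.8]
width: 11.2
```

```bash
cat >> h.py <<'E'
def plan(a,da,n,r=140,dr=0):
    o,M=pose()
    for i in range(n):
        m=a+da/2; v=r*da*np.array([np.sin(m)*np.cos(YAW),np.sin(m)*np.sin(YAW),np.cos(m)])
        print(m.round(2),(M.T@v).round(1)); a+=da
E
python3 -c "
from h import *
arc();plan(1.98,-.12,16)"
```

```text
t 19.3 tcp [621.6 250.1 155.8] theta_y deg 100.19 tilt -0.9927 w 11.2 F [-0.6  0.  -3.8] q [0.36 0.62 1.48 0.01 1.17 0.18]
gate rel 59.0 0.3 130.5 r 143.2 ang 1.995 tilt x-axis in gate x -0.12
t 19.3 tcp [621.6 250.1 155.8] theta_y deg 100.19 tilt -0.9927 w 11.2 F [-0.6  0.  -3.8] q [0.36 0.62 1.48 0.01 1.17 0.18]Traceback (most recent call last):
  File "<string>", line 3, in <module>
    arc();plan(1.98,-.12,16)
          ~~~~^^^^^^^^^^^^^^
  File "h.py", line 31, in plan
    print(m.round(2),(M.T@v).round(1)); a+=da
          ^^^^^^^
AttributeError: 'float' object has no attribute 'round'
```

```bash
sed -i 's/m.round(2)/round(m,2)/' h.py
python3 -c "
from h import *
plan(1.98,-.1,20)"
```

```text
t 19.3 tcp [621.6 250.1 155.8] theta_y deg 100.19 tilt -0.9927 w 11.2 F [-0.6  0.  -3.8] q [0.36 0.62 1.48 0.01 1.17 0.18]
1.93 [ -3.3  -0.  -13.6]
1.83 [ -1.9  -0.  -13.9]
1.73 [ -0.5  -0.  -14. ]
1.63 [  0.9   0.  -14. ]
1.53 [  2.2   0.  -13.8]
1.43 [  3.6   0.  -13.5]
1.33 [  4.9   0.1 -13.1]
1.23 [  6.2   0.1 -12.5]
1.13 [  7.4   0.1 -11.9]
1.03 [  8.6   0.1 -11.1]
0.93 [  9.7   0.1 -10.1]
0.83 [10.6  0.1 -9.1]
0.73 [11.5  0.2 -8. ]
0.63 [12.2  0.2 -6.8]
0.53 [12.8  0.2 -5.6]
0.43 [13.3  0.2 -4.3]
0.33 [13.7  0.2 -2.9]
0.23 [13.9  0.2 -1.5]
0.13 [14.   0.2 -0.1]
0.03 [13.9  0.2  1.3]
```

>>> send_rows(rows=[[-3.3,0,-13.6,0],[-1.9,0,-13.9,0],[-0.5,0,-14,0],[0.9,0,-14,0],[2.2,0,-13.8,0]])

```text
t: 19.72
ee_pos: [561.7, 239.5, 170.0]
orientation: [-0.157, 1.665, 0.124]
ft_force: [3.1, 0.5, -0.3]
width: 11.5
```

```bash
python3 -c "
from h import *
arc()"
```

```text
t 19.72 tcp [561.7 239.5 170. ] theta_y deg 100.14 tilt -0.995 w 11.5 F [ 3.1  0.5 -0.3] q [0.38 0.51 1.63 0.01 1.1  0.2 ]
gate rel -2.1 0.4 144.8 r 144.8 ang 1.556 tilt x-axis in gate x -0.099
```

```bash
python3 -c "
from h import *
plan(1.54,-.1,6)"
```

```text
t 19.72 tcp [561.7 239.5 170. ] theta_y deg 100.14 tilt -0.995 w 11.5 F [ 3.1  0.5 -0.3] q [0.38 0.51 1.63 0.01 1.1  0.2 ]
1.49 [  2.5   0.  -13.8]
1.39 [  3.9   0.  -13.5]
1.29 [  5.2   0.1 -13. ]
1.19 [  6.5   0.1 -12.4]
1.09 [  7.7   0.1 -11.7]
0.99 [  8.8   0.1 -10.9]
```

>>> send_rows(rows=[[3,0,-13.8,0],[4.4,0,-13.5,0],[5.5,0,-13,0],[6.7,0,-12.4,0],[7.7,0,-11.7,0]])

```text
t: 20.13
ee_pos: [501.8, 229.3, 154.7]
orientation: [-0.153, 1.642, 0.128]
ft_force: [2.8, -0.2, 1.5]
width: 11.2
```

```bash
python3 -c "
from h import *
arc();plan(1.05,-.1,6)"
```

```text
t 20.13 tcp [501.8 229.3 154.7] theta_y deg 100.15 tilt -0.997 w 11.2 F [ 2.8 -0.2  1.5] q [0.4  0.44 1.79 0.01 0.99 0.22]
gate rel -63.2 0.8 129.5 r 144.1 ang 1.116 tilt x-axis in gate x -0.077
t 20.13 tcp [501.8 229.3 154.7] theta_y deg 100.15 tilt -0.997 w 11.2 F [ 2.8 -0.2  1.5] q [0.4  0.44 1.79 0.01 0.99 0.22]
1.0 [  8.4   0.1 -11.2]
0.9 [  9.5   0.1 -10.3]
0.8 [10.5  0.1 -9.3]
0.7 [11.4  0.1 -8.2]
0.6 [12.1  0.1 -7. ]
0.5 [12.8  0.1 -5.7]
```

>>> send_rows(rows=[[8,0,-11.7,0],[9,0,-10.9,0],[10,0,-9.9,0],[10.9,0,-8.9,0],[11.7,0,-7.8,0]])

```text
t: 20.55
ee_pos: [454.8, 221.3, 112.9]
orientation: [-0.149, 1.623, 0.132]
ft_force: [2.3, -1.3, 2.3]
width: 11.1
```

```bash
python3 -c "
from h import *
arc();plan(0.65,-.1,7)"
```

```text
t 20.55 tcp [454.8 221.3 112.9] theta_y deg 100.19 tilt -0.9983 w 11.1 F [ 2.3 -1.3  2.3] q [0.42 0.44 1.93 0.01 0.83 0.24]
gate rel -111.2 1.1 87.7 r 141.6 ang 0.667 tilt x-axis in gate x -0.057
t 20.55 tcp [454.8 221.3 112.9] theta_y deg 100.19 tilt -0.9983 w 11.1 F [ 2.3 -1.3  2.3] q [0.42 0.44 1.93 0.01 0.83 0.24]
0.6 [12.   0.1 -7.2]
0.5 [12.7  0.1 -6. ]
0.4 [13.2  0.1 -4.7]
0.3 [13.6  0.1 -3.4]
0.2 [13.9  0.1 -2. ]
0.1 [14.   0.1 -0.6]
0.0 [14.   0.1  0.8]
```

>>> send_rows(rows=[[12,0,-7.2,0],[12.7,0,-6,0],[13.2,0,-4.7,0],[13.6,0,-3.4,0]])

```text
t: 20.88
ee_pos: [432.6, 217.4, 64.2]
orientation: [-0.148, 1.615, 0.134]
ft_force: [-0.5, -0.7, 2.1]
width: 11.3
```

```bash
python3 -c "
from h import *
arc();plan(0.25,-.05,6)"
```

```text
t 20.88 tcp [432.6 217.4  64.2] theta_y deg 100.23 tilt -0.9988 w 11.3 F [-0.5 -0.7  2.1] q [0.44 0.5  2.   0.01 0.69 0.25]
gate rel -133.9 1.1 39.0 r 139.4 ang 0.283 tilt x-axis in gate x -0.049
t 20.88 tcp [432.6 217.4  64.2] theta_y deg 100.23 tilt -0.9988 w 11.3 F [-0.5 -0.7  2.1] q [0.44 0.5  2.   0.01 0.69 0.25]
0.23 [ 6.9  0.  -1.2]
0.18 [ 6.9  0.  -0.9]
0.13 [ 7.   0.  -0.5]
0.08 [ 7.   0.  -0.2]
0.03 [7.  0.  0.2]
-0.02 [7.  0.  0.5]
```

>>> send_rows(rows=[[9,0,-1.7,0],[9,0,-1.1,0],[8,0,-0.6,0],[6,0,0,0],[0,0,0,0]])

```text
t: 21.3
ee_pos: [427.9, 216.6, 29.9]
orientation: [-0.148, 1.614, 0.134]
ft_force: [-1.1, -0.1, -0.1]
width: 10.9
```

```bash
python3 -c "
from h import *
arc()"
```

```text
t 21.3 tcp [427.9 216.6  29.9] theta_y deg 100.24 tilt -0.9988 w 10.9 F [-1.1 -0.1 -0.1] q [0.44 0.56 2.01 0.01 0.62 0.25]
gate rel -138.7 1.1 4.7 r 138.8 ang 0.034 tilt x-axis in gate x -0.048
```

>>> send_rows(rows=[[4,0,0,0],[3,0,0,0],[0,0,0,0]])

```text
t: 21.55
ee_pos: [427.7, 216.7, 25.8]
orientation: [-0.148, 1.615, 0.134]
ft_force: [-1.9, -0.8, -0.4]
width: 11.4
```

```bash
python3 -c "
from h import *
arc()"
```

```text
t 21.55 tcp [427.7 216.7  25.8] theta_y deg 100.23 tilt -0.9988 w 11.4 F [-1.9 -0.8 -0.4] q [0.44 0.57 2.01 0.01 0.61 0.25]
gate rel -138.8 1.3 0.6 r 138.8 ang 0.004 tilt x-axis in gate x -0.05
```

>>> send_rows(rows=[[3,0,0,0],[3,0,0,0]])

```text
t: 21.72
ee_pos: [427.7, 216.8, 23.7]
orientation: [-0.148, 1.616, 0.134]
ft_force: [-9.3, -3.2, 44.8]
width: 11.2
```

>>> send_rows(rows=[[3,0,0,0]])

```text
t: 21.8
ee_pos: [427.7, 216.9, 23.2]
orientation: [-0.148, 1.616, 0.134]
ft_force: [-9.2, -3.6, 45.0]
width: 11.1
```

```bash
python3 -c "
from h import *
arc()"
```

```text
t 21.8 tcp [427.7 216.9  23.2] theta_y deg 100.22 tilt -0.9987 w 11.1 F [-9.2 -3.6 45. ] q [0.44 0.57 2.01 0.02 0.6  0.25]
gate rel -138.8 1.5 -2.0 r 138.8 ang -0.014 tilt x-axis in gate x -0.05
```

>>> send_rows(rows=[[0,0,0,0],[0,0,0,0],[0,0,0,0],[0,0,0,0],[0,0,0,0]], fingers=0.42)

```text
t: 22.22
ee_pos: [429.6, 217.7, 25.2]
orientation: [-0.146, 1.612, 0.135]
ft_force: [1.2, 1.2, 0.3]
width: 36.6
```

```bash
python3 -c "
from h import *
arc();snap('wrist','w22')"
```

```text
t 22.22 tcp [429.6 217.7  25.2] theta_y deg 100.2 tilt -0.9989 w 36.6 F [1.2 1.2 0.3] q [0.44 0.57 2.01 0.02 0.6  0.25]
gate rel -136.8 1.9 -0.1 r 136.8 ang -0.0 tilt x-axis in gate x -0.046
```

View pics/w22.png

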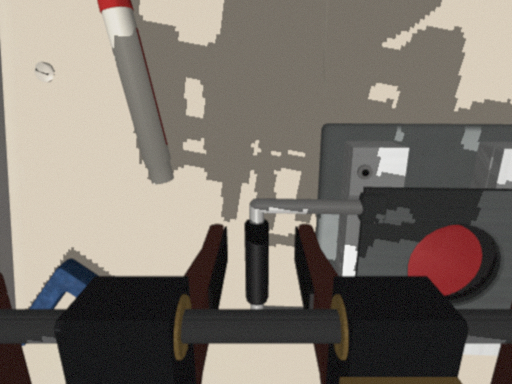

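Bar (x≈257) is free between the fingers; lift away with slight tool −z correction.

>>> send_rows(rows=[[-8,0,-1,0],[-12,0,-1,0],[-15,0,-1,0],[-20,0,-1,0],[-30,0,0,0],[-30,0,0,0],[-30,0,0,0],[0,0,0,0],[0,0,0,0]])

```text
t: 23.02
ee_pos: [430.0, 217.6, 177.1]
orientation: [-0.148, 1.619, 0.133]
ft_force: [-1.1, 0.2, -1.1]
width: 36.9
```

```bash
python3 - <<'E'
from h import *
import cv2
pose();w=snap('wrist','w23');s=snap('scene','s23')
c=cv2.imread('pics/s23.png')[160:250,190:330];cv2.imwrite('pics/s23c.png',cv2.resize(c,None,fx=5.5,fy=5.5,interpolation=cv2.INTER_CUBIC))
E
```

```text
t 23.02 tcp [430.  217.6 177.1] theta_y deg 100.19 tilt -0.9986 w 36.9 F [-1.1  0.2 -1.1] q [0.44 0.3  1.94 0.01 0.95 0.25]
```

View pics/w23.png

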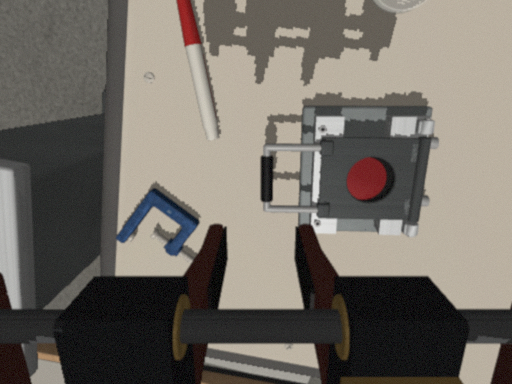

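View pics/s23c.png

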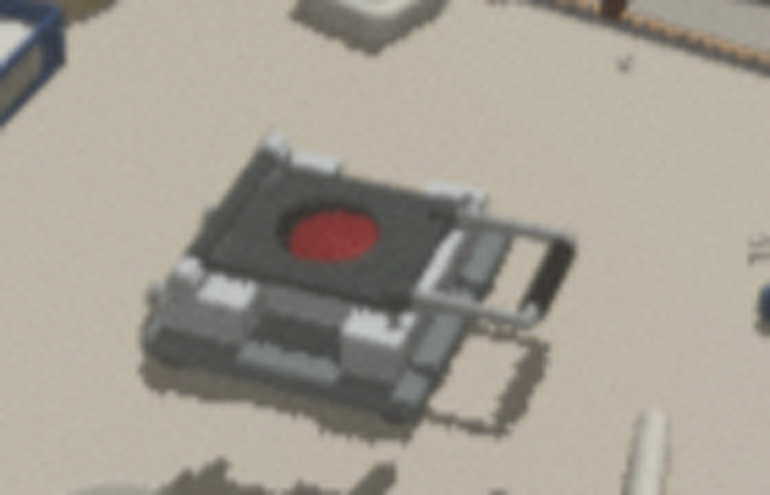

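```bash
python3 - <<'E'
from h import *
w=dict(np.load('pics/w23.npz'));s=dict(np.load('pics/s23.npz'))
G=R.from_euler('z',-np.radians(10.15)).as_matrix();f=lambda p:(G@(p-[517.2,231.2,0])).round(1)
print("sleeve",[f(dep(w,266,v)) for v in (160,170,180,190)],[f(dep(s,190+550/5.5,160+y/5.5)) for y in (275,285)])
print("frame",[f(dep(w,u,v)) for u,v in [(330,155),(330,200),(340,180),(410,150),(410,215),(380,150)]])
E
```

```text
sleeve [array([-90.5,  18.4,  47.1]), array([-90.4,   9.5,  49. ]), array([-90.4,  -0. ,  49. ]), array([-90.3,  -9.9,  48.6])] [array([-91.5,   3.3,  46.6]), array([-93.3,   9.6,  46.5])]
frame [array([-32.8,  23.3,  45.2]), array([-29.7, -20.6,  43. ]), array([-21.5,  -1. ,  41.9]), array([38.6, 27.9, 41.6]), array([ 45.7, -33.5,  44.9]), array([11.9, 27.8, 42.4])]
```

```bash
python3 -c "
from workcell import ctrl
print(ctrl.close_job())"
```

```text
the job is handed in; nothing more can be done
None
```

I swung the frame open by its handle, set the filter into the pocket in the grip, let go, folded the frame shut and handed the job in at about 23 s. No verdict was reported.

**Opening:** the frame reached about 1.98 rad, from the TCP pose and the depth picture.

**Filter:**
- The plate was held by its y edges, about 0.5 mm above the floor at its centre, until it touched with about 4.5 N.
- After release the depth readings showed it level with the rim and flat, and the picture showed it square. It was centred to within about 1 mm.
- One automatic plane fit gave a large slope. Row-by-row depth readings showed that outlying readings caused it and the plate is flat.

**Shutting:**
- I pressed the frame onto its stop, with 45 N at the wrist, then let go and moved clear.
- The sleeve's top reads 46.5–49 mm, against 47 mm nominal when shut. Depth reads about 1 mm high here, so the frame angle is roughly 0.01 rad.
- The red window shows centred through the frame.

**Checks that disagreed or were not made:**
- The tool's tilt drifted during turns, reaching 0.06 rad at placing and 0.12 rad over the handle. It did no visible harm.
- I came near neither the glass dish nor the timer and felt no unexpected contact. I did not measure their final positions.

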